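Pack up the support pile to the height gauge

ROBOT

A 6-joint arm with a two-finger parallel gripper is mounted at the origin on the work surface. World frame = base frame: x ahead of the robot, y to its left, z up, the work surface at z = 0. Lengths are in m, angles in rad, forces in N, time in s.
With the tool pointing down it reaches from about 0.325 to 0.85 m from the base axis. Payload 4.4 kg.
Tool frame: the origin (TCP) lies midway between the tips of the shut fingers; the grasp point (between the pads) lies 19 mm behind it; x points along the fingers, z is the direction in which the jaws open and shut, and the axes are right-handed (so a half turn about x gives the same grasp; the last joint's range is limited). The gripper opens to 94 mm and grips with 3 to 60 N. Pads are 16 mm wide; open, the fingers measure 119 mm over their backs; the gripper's body (75 mm by 177 mm) begins 78 mm behind the grasp point.
Start: joints at [-1.302, 0.207, 1.542, -0, 1.393, -0.15], TCP at [0.234, -0.525, 0.205] pointing down, gripper open.
Joint ranges: [-2.73, 2.73], [-0.86, 2.22], [0.23, 2.46], [-1.11, 4.25], [0.08, 2.63], [-2.82, 2.82]. Speed limits (rad/s): [2.79, 2.79, 3.14, 3.14, 3.14, 3.14].

INTERFACE

Orientations are given as a 3x3 rotation matrix whose columns are the frame's x, y, z axes.
In Python, from plant import r gives the robot as it stands.
- The arm moves only by the tool send_rows, never from a script. Its argument "motion" is a list of rows, each a list of 3 entries, a list of its own where there are three numbers: the finger opening in m, from 0 to 0.094, then the shift along the tool's x, y, z in m, then the turn about the tool's x in rad. A call has 1 to 10 rows; each row shifts and turns the pose as measured when the row begins, along the tool's axes as they then stand; what a row does not reach is not made up. A row lasts 1/8 s, in which the tool goes at most 62.5 mm and 10.7 degrees, less where a joint would pass 70% of its speed; a pose out of reach is approached as far as the arm can. A call is refused whole if a number of a shift passes 0.0625 or a number of a turn 0.188, either way. A call with a gripper value outside its range is refused whole. The fingers move at their own pace and stop on an object; "squeeze" is the grip in N (left out, the last holds). Time passes only in rows, so rows that do not move let the fingers close. It gives the time, the measured TCP pose, the force and the opening at its end, in the units of the state.
- r.get_state(): the state, without advancing time (a new reading comes with each control period).
- r.read_camera(name): name is "scene" or "top" or "wrist"; returns the picture (480x640x3 uint8, red, green, blue); there is no depth.
- r.camera_model(name): a dict with "intrinsics" (3x3 intrinsics, pixels), "k1" (the pictures are not rectified: a ray, as slopes to the right and down, at radius r is drawn at 1 + k1 r^2 times it, then the intrinsics apply), "rvec" (rotation vector, rad) and "tvec" (3), from world to camera coordinates, as OpenCV has them. Camera axes: x right, y down, z forward; pixel columns grow to the right and rows downward; lengths in m; the calibration is good to about 2 mm. A picture is of the moment at which its call begins: read the wrist's pose just before it. camera_model takes no time and is no camera call; for the wrist camera it gives the pose at the moment of the call.
- r.close_job(): hands the job in, once; it reports no verdict.
The state is a dict: "time": time; "joint_positions": joint angles; "joint_velocities": joint speeds; "joint_efforts": joint torques, N m; "tool_pos": TCP position; "tool_rot": TCP orientation; "force": force on the tool from outside, world axes, zero at the start; "wrist_torque": the same for the moment, N m; "grip_width": opening from 0.0 (shut) to 1.0 (fully open).
Only numpy, scipy, OpenCV 4.12 (cv2) and the standard library are available. Lean on these libraries where they do the work, as an engineer would, in place of code of your own. Each camera call takes 0.05 s, during which the arm holds its last target.

TASK

Flip the packing stand's cam lever open, then lay every loose packing plate squarely on the pile in the stand, one at a time: the pile's height and the plates' thicknesses are not known, so lower each one until you feel it touch, and only then let go - never drop or ram one. Then finish the pile with the one packing block of the four whose height brings the top face between the two lips of the height gauge, again set down by feel, and flip the cam lever closed again. Leave the other blocks off the stand and everything else on the bench where it is.

Things in the scene. Friction and masses are not known exactly. Their poses are not given: they have to be found in the camera images.
- stand: Packing stand, fixed: grey base, 120 mm (its x) by 280 mm (its y, from -150 to +130) by 20 mm thick. Origin on the table below the middle of the pile, z up. Cam lever at y = -117 mm, height gauge at y = +108 mm; a low jaw (32 mm above the table) on the lever's side ends 62 mm from the pile's middle
- pile_foot (a point): Middle of the base's top face (20 mm above the table), where an old pile of aluminium plates, 56 mm (stand x) by 90 mm (stand y), stands. The pile is rigid, its top flat, 24 to 38 mm above the table, different at every start and not reported: feel for it
- gauge_post (a point): Top of the height gauge's 14 mm square post, 102 mm above the table; two steel lips, each 6 mm thick, point from it at the pile and end 72 mm from the pile's middle
- gauge_mid (a point): Point on the pile's centre line, at the height midway between the two lips: 75.5 mm above the table. The lower lip's top is 6 mm below it and the upper lip's underside 6 mm above it: the finished pile's top face belongs between them. Axes as the stand's
- cam (a joint): Cam lever angle, rad: 0 = closed (arm leans 0.6 rad from vertical towards the stand's -x), 1.2 = fully open (leans 0.6 rad towards the stand's +x); about 2 N at the tip moves it, it has end stops and stays where it is left. Fully closed or open means within about 0.2 of the stop; it starts closed (0 to 0.1)
- cam_hinge (a point): Hinge of the cam lever, 45 mm above the table; hinge axis along the stand's y. The lever's arm is a flat bar 9 mm thick and 20 mm wide (along y), ending 75 mm from the hinge in a 15 mm thick, 22 mm wide cross roll
- plate_a: Loose aluminium packing plate, 56 mm (its x) by 90 mm (its y), lying flat on the table; 6 to 10 mm thick, not all alike, with two small dark dimples on top. Origin at the centre of its underside, z up. May be absent (None)
- plate_b: Loose aluminium packing plate, 56 mm (its x) by 90 mm (its y), lying flat on the table; 6 to 10 mm thick, not all alike, with two small dark dimples on top. Origin at the centre of its underside, z up. May be absent (None)
- plate_c: Loose aluminium packing plate, 56 mm (its x) by 90 mm (its y), lying flat on the table; 6 to 10 mm thick, not all alike, with two small dark dimples on top. Origin at the centre of its underside, z up. May be absent (None)
- plate_d: Loose aluminium packing plate, 56 mm (its x) by 90 mm (its y), lying flat on the table; 6 to 10 mm thick, not all alike, with two small dark dimples on top. Origin at the centre of its underside, z up. May be absent (None)
- block_a: Loose aluminium packing block, 44 x 44 mm and 10 mm tall (the four are 10, 18, 26 and 34 mm), with a dark round dimple on top. Origin at the centre of its underside, z up
- block_a_top (a point): Centre of the top face of block_a
- block_b: Loose aluminium packing block, 44 x 44 mm and 18 mm tall (the four are 10, 18, 26 and 34 mm), with a dark round dimple on top. Origin at the centre of its underside, z up
- block_b_top (a point): Centre of the top face of block_b
- block_c: Loose aluminium packing block, 44 x 44 mm and 26 mm tall (the four are 10, 18, 26 and 34 mm), with a dark round dimple on top. Origin at the centre of its underside, z up
- block_c_top (a point): Centre of the top face of block_c
- block_d: Loose aluminium packing block, 44 x 44 mm and 34 mm tall (the four are 10, 18, 26 and 34 mm), with a dark round dimple on top. Origin at the centre of its underside, z up
- block_d_top (a point): Centre of the top face of block_d
- oil: Bystander: white oil bottle, 130 mm tall; leave it alone
- driver: Bystander: screwdriver, 190 mm; leave it alone
- spanner: Bystander: spanner, 180 mm; leave it alone
- hub: Bystander: aluminium wheel hub, 90 mm wide, 80 mm tall; leave it alone
- dish: Bystander: steel dish, 80 mm wide; leave it alone
- drum: Bystander: dark steel brake drum, 84 mm wide, 30 mm tall; leave it alone
Things that resemble listed ones, but are neither listed nor needed, are in the scene too. Leave any blue or orange look-alike of the plate_b alone. Leave any turquoise look-alike of the block_d alone.

How it is judged:
By the outcome, as a careful person would: the job done as asked, in the order asked, and still so for the second after the job is handed in, with the robot touching nothing.
Of plate_a, plate_b, plate_c, plate_d only 2 to 4 are there at a start; the rules pass over those that are not, and their reading is None.
At some moment in a run one of block_a, block_b, block_c, block_d may be knocked a few centimetres aside while the robot is not near it.
It also fails if it takes over 210 s, if anything falls off the work surface, if the arm or the gripper's body presses on something with over 40 N, if the wrist force passes 120 N, or if a joint passes its speed limit or range.

## Working session

There is one attempt and no reset: what is moved stays moved. The work goes in short steps, Python scripts to look and compute and a tool call to move; the robot and the scene stay as the last step left them, time stands still between calls to the robot, and variables do not carry over. Pictures are saved under pics/ and viewed, and the job is handed in when it is done.

Besides the shell and the picture viewer there is one more tool, called after "Request:" as name([rows], argument=value, ...), one row to a line, values as JSON. send_rows: Moves the arm, as the interface text tells. Its arguments: {"type":"object","properties":{"motion":{"type":"array"},"squeeze":{"type":"number"}},"required":["motion"]}

```bash
ls; mkdir -p pics
cat > h.py <<'E'
from plant import r
import numpy as np, cv2
def snap(n,f):
    m=r.camera_model(n); im=r.read_camera(n); cv2.imwrite(f'pics/{f}.png',cv2.cvtColor(im,cv2.COLOR_RGB2BGR)); np.save(f'pics/{f}.npy',np.array([m],dtype=object),allow_pickle=True); return im,m
def load(f): return np.load(f'pics/{f}.npy',allow_pickle=True)[0]
def dist(m): return np.array([m['k1'],0,0,0,0.])
def proj(m,P):
    p,_=cv2.projectPoints(np.array(P,float).reshape(-1,1,3),np.array(m['rvec'],float),np.array(m['tvec'],float),np.array(m['intrinsics'],float),dist(m)); return p.reshape(-1,2)
def px2w(m,uv,z):
    uv=np.array(uv,float).reshape(-1,1,2)
    n=cv2.undistortPoints(uv,np.array(m['intrinsics'],float),dist(m)).reshape(-1,2)
    R=cv2.Rodrigues(np.array(m['rvec'],float))[0]; c=-R.T@np.array(m['tvec'],float).ravel()
    d=np.c_[n,np.ones(len(n))]@R
    return c+d*((np.broadcast_to(z,len(n))-c[2])/d[:,2])[:,None]
def st():
    s=r.get_state(); np.set_printoptions(precision=4,suppress=True)
    print('t',s['time'],'p',np.array(s['tool_pos']),'F',np.array(s['force']),'g',s['grip_width']*0.094); print(np.array(s['tool_rot'])); print('q',np.array(s['joint_positions'])); return s
E
python3 - <<'E'
from h import *
st()
for n in['scene','top','wrist']:
    im,m=snap(n,n+'0'); print(n,m)
E
```

```text
pics
t 0.0 p [ 0.2341 -0.5243  0.2043] F [ 0.411   0.3195 -0.288 ] g 0.09398576179329214
[[-0.0006  0.9132  0.4076]
 [ 0.0022  0.4076 -0.9132]
 [-1.      0.0003 -0.0022]]
q [-1.3015  0.2074  1.5429 -0.      1.3935 -0.1505]
scene {'intrinsics': array([[449.6833,   0.    , 312.7788],
       [  0.    , 449.6833, 241.2265],
       [  0.    ,   0.    ,   1.    ]]), 'k1': 0.003332150056947165, 'rvec': array([ 2.0469,  0.6302, -0.3232]), 'tvec': array([-0.4517, -0.0607,  1.4178])}
top {'intrinsics': array([[524.5187,   0.    , 322.0152],
       [  0.    , 524.5187, 237.1318],
       [  0.    ,   0.    ,   1.    ]]), 'k1': -0.12515598843686132, 'rvec': array([ 2.1504, -2.052 ,  0.2332]), 'tvec': array([0.0008, 0.5595, 1.4786])}
wrist {'intrinsics': array([[351.3754,   0.    , 320.8974],
       [  0.    , 351.3754, 234.1151],
       [  0.    ,   0.    ,   1.    ]]), 'k1': 0.0009729707838255958, 'rvec': array([-2.4453,  1.5865,  0.2102]), 'tvec': array([-0.5743, -0.027 ,  0.3914])}
```

View pics/top0.png

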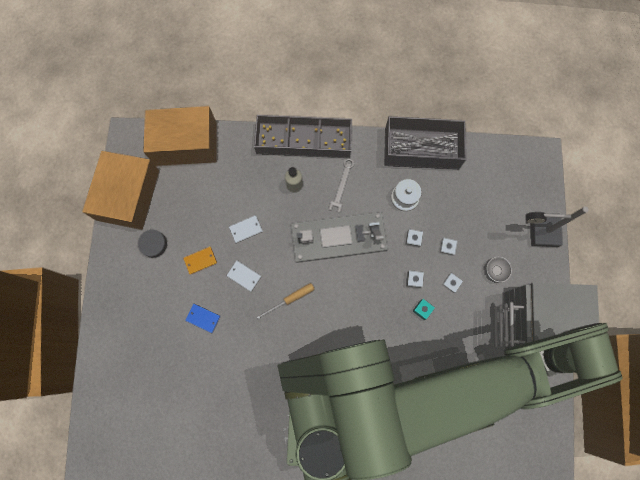

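View pics/scene0.png

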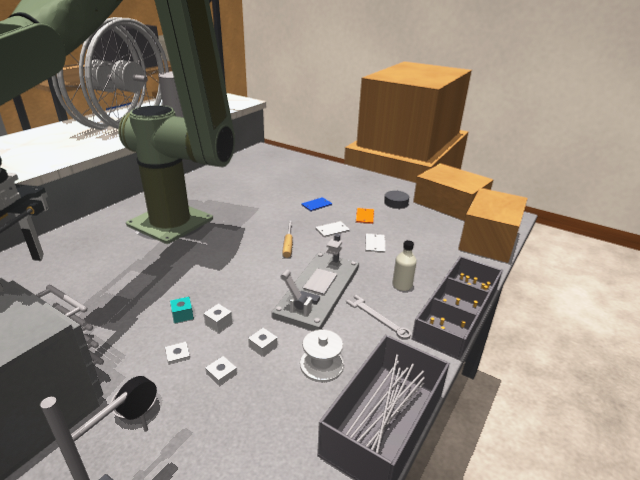

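View pics/wrist0.png

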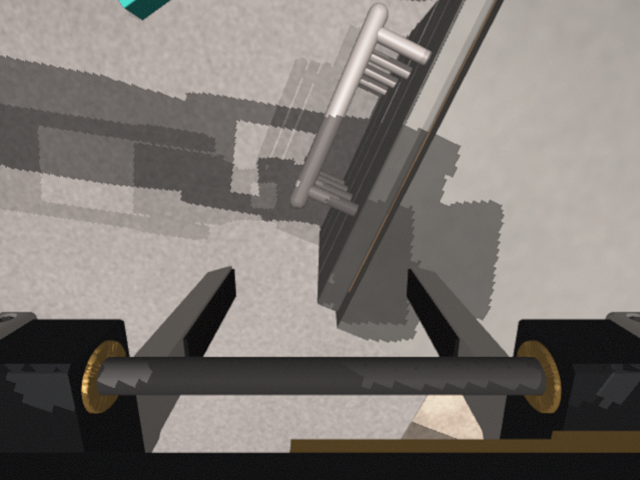

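The top view shows the stand at (338,237) and two silver plates at (246,229) and (243,276). The look-alikes are orange (200,260) and blue (203,318). The four blocks are at (415,238), (449,246), (415,279) and (453,283), with a turquoise look-alike at (424,309). I'll enlarge next.

Run:
```python
import cv2
t=cv2.imread('pics/top0.png');s=cv2.imread('pics/scene0.png')
cv2.imwrite('pics/c1.png',cv2.resize(t[200:300,275:400],None,fx=6,fy=6,interpolation=2))
cv2.imwrite('pics/c2.png',cv2.resize(t[220:300,395:475],None,fx=7,fy=7,interpolation=2))
cv2.imwrite('pics/c3.png',cv2.resize(t[205:305,180:280],None,fx=6,fy=6,interpolation=2))
cv2.imwrite('pics/c4.png',cv2.resize(s[230:390,150:370],None,fx=3.6,fy=3.6,interpolation=2))
```

```text
(no output)
```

View pics/c1.png

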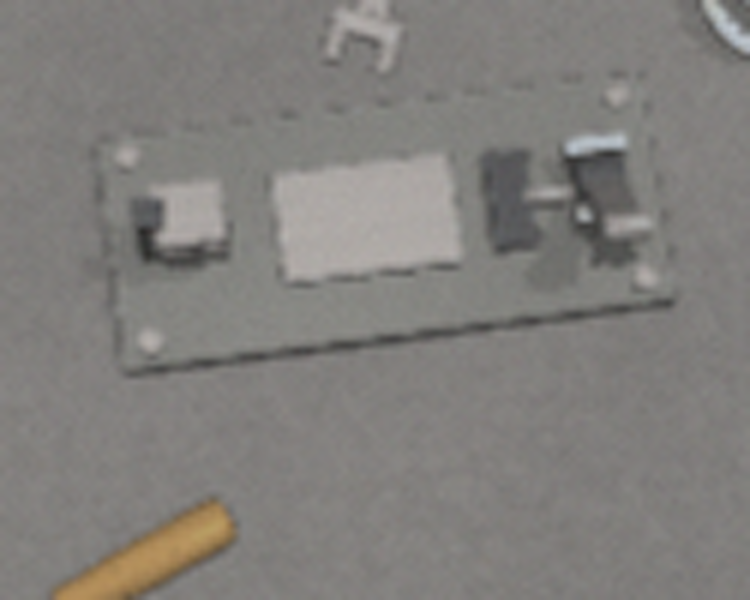

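View pics/c2.png

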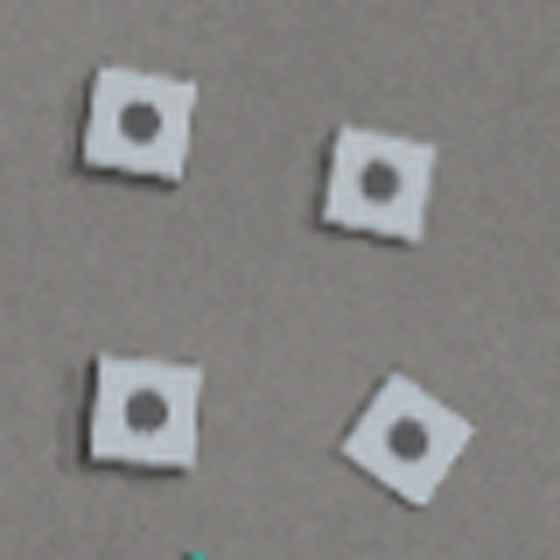

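View pics/c3.png

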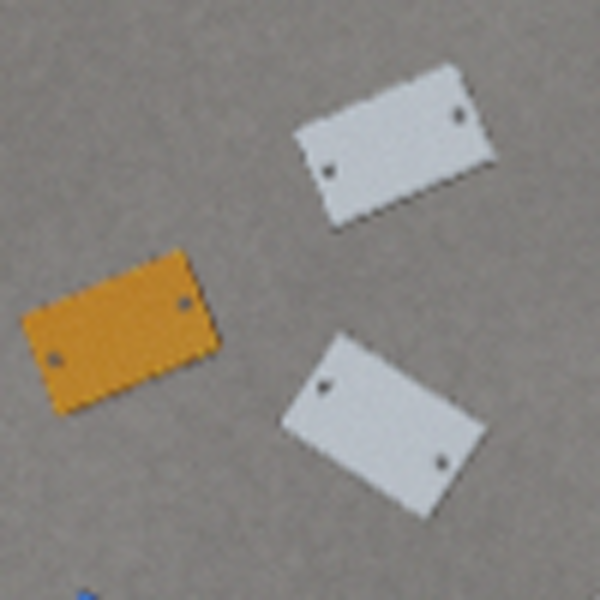

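View pics/c4.png

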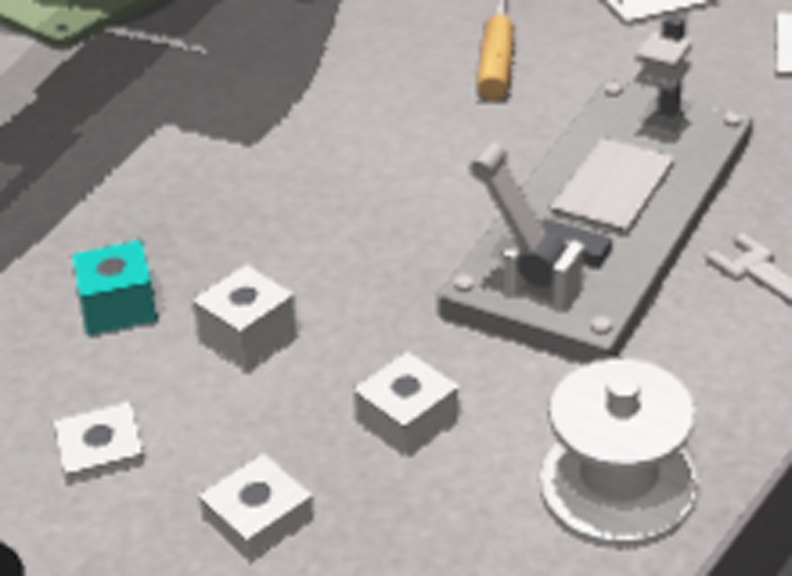

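Run:
```python
from h import *
m=load('top0');ms=load('scene0')
def c(l,f,o): return np.array(l,float)/f+np.array(o)-0.5*0
base=c([(100,140),(645,75),(675,302),(127,372)],6,(275,200))
B=px2w(m,base,0.02);print('base\n',B[:,:2],B.mean(0))
# stand fit: corners local: (+60,+130),( +60,-150),(-60,-150),(-60,130)
L=np.array([(.06,.13),(.06,-.15),(-.06,-.15),(-.06,.13)])
def fit(L,W):
    a=L-L.mean(0);b=W-W.mean(0);th=np.arctan2((a[:,0]*b[:,1]-a[:,1]*b[:,0]).sum(),(a*b).sum())
    R=np.array([[np.cos(th),-np.sin(th)],[np.sin(th),np.cos(th)]]);t=W.mean(0)-R@L.mean(0)
    return th,t,np.abs(L@R.T+t-W).max()
print(fit(L,B[:,:2]))
pl=c([(272,172),(448,152),(463,263),(289,282)],6,(275,200))
P=px2w(m,pl,.03);Lp=np.array([(.028,.045),(.028,-.045),(-.028,-.045),(-.028,.045)])
print('pile',fit(Lp,P[:,:2]))
for n,q in dict(p1=[(295,132),(455,63),(495,157),(335,228)],p2=[(340,332),(487,430),(428,518),(281,423)]).items():
    W=px2w(m,c(q,6,(180,205)),.008)[:,:2];print(n,fit(Lp,W))
Lb=np.array([(.022,.022),(.022,-.022),(-.022,-.022),(-.022,.022)])
bs=dict(b1=([(97,66),(197,84),(181,183),(84,163)],0),b2=([(340,124),(437,147),(418,243),(322,220)],0),b3=([(97,353),(203,367),(192,470),(88,462)],0),b4=([(397,370),(475,430),(420,506),(340,447)],0))
for n,(q,_) in bs.items():
    for h in (.01,.018,.026,.034):
        W=px2w(m,c(q,7,(395,220)),h)[:,:2];f=fit(Lb,W);e=np.linalg.norm(W-np.roll(W,1,0),axis=1).mean()
        pr=proj(ms,[[*f[1],h]])[0]; print(n,h,f,'edge',e,'scene crop',(pr-(150,230))*3.6)
```

```text
base
 [[ 0.6072483   0.12151105]
 [ 0.65458011 -0.15412714]
 [ 0.53712998 -0.17166152]
 [ 0.48873017  0.10098927]] [ 0.57192214 -0.02582208  0.02      ]
(np.float64(0.17084399530210587), array([ 0.570222  , -0.01596767]), np.float64(0.0023232379955480664))
pile (np.float64(0.16656340410457357), array([ 0.5713022, -0.0156629]), np.float64(0.0017112169499738858))
p1 (np.float64(0.4708265777191521), array([0.58546607, 0.26171582]), np.float64(0.001157137494154692))
p2 (np.float64(-0.5215957212073314), array([0.44089783, 0.2561419 ]), np.float64(0.0015738545346917765))
b1 0.01 (np.float64(-0.1421859707215034), array([ 0.58247298, -0.25637352]), np.float64(0.0006626889313429141)) edge 0.04422972974160799 scene crop [404.16697341 408.88357803]
b1 0.018 (np.float64(-0.14218597072150307), array([ 0.58059336, -0.25498018]), np.float64(0.0006995783301089464)) edge 0.044002314235047 scene crop [402.66098402 396.3095093 ]
b1 0.026 (np.float64(-0.14218597072150269), array([ 0.57871375, -0.25358683]), np.float64(0.0008246294662831721)) edge 0.04377489872848605 scene crop [401.14756462 383.67417843
[... 1605 characters left out ...]
1 (np.float64(-0.620022306308016), array([ 0.44921395, -0.37409015]), np.float64(0.0015447473549701773)) edge 0.04217189659981822 scene crop [ 95.67365717 434.71289976]
b4 0.018 (np.float64(-0.6200223063080152), array([ 0.44801951, -0.37209155]), np.float64(0.0016945939905125273)) edge 0.041955061830898865 scene crop [ 94.98998286 421.75967086]
b4 0.026 (np.float64(-0.6200223063080146), array([ 0.44682507, -0.37009294]), np.float64(0.0018444406260548774)) edge 0.041738227061979515 scene crop [ 94.30285035 408.74508275]
b4 0.034 (np.float64(-0.6200223063080155), array([ 0.44563062, -0.36809434]), np.float64(0.001994287261597172)) edge 0.04152139229306018 scene crop [ 93.61223252 395.66868151]
```

Checking each block's dimple from top against the scene view sorts the heights:
- (453,283) is block_a, 10 mm
- (449,246) is block_b, 18 mm
- (415,238) is block_c, 26 mm
- (415,279) is block_d, 34 mm; the turquoise one at (424,309) is its look-alike

The stand is at (0.571,-0.016), yaw 0.168. I'll shut the fingers and go to the lever's -x side.

Request:
send_rows([
  [0, [0, 0, 0], 0.126],
  [0, [0, 0, 0], 0.126],
  [0, [0, 0.042, -0.041], 0],
  [0, [0, 0.042, -0.041], 0],
  [0, [0, 0.042, -0.041], 0],
  [0, [0, 0.042, -0.041], 0],
  [0, [0, 0.042, -0.041], 0],
  [0, [0, 0.042, -0.041], 0],
  [0, [0, 0.042, -0.041], 0],
  [0, [0, 0.042, -0.041], 0],
], squeeze=20)

```text
time: 1.4
tool_pos: [0.5198, -0.1391, 0.2024]
tool_rot: [[-0.001, 0.989, 0.149], [0.004, 0.149, -0.989], [-1.0, -0.001, -0.005]]
force: [0.1, -0.4, 0.6]
grip_width: 0.007
```

Run:
```python
from h import *
s=st(); 
for n in('top','scene','wrist'): snap(n,n+'1')
t=cv2.imread('pics/top1.png'); cv2.imwrite('pics/top1c.png',cv2.resize(t[200:480,150:500],None,fx=2,fy=2,interpolation=2))
```

```text
t 1.4 p [ 0.5198 -0.1391  0.2024] F [ 0.0688 -0.3756  0.5744] g 0.0006404731080411349
[[-0.0014  0.9889  0.1485]
 [ 0.0044  0.1485 -0.9889]
 [-1.     -0.0008 -0.0046]]
q [-0.4246  0.1328  1.6336  0.0035  1.3783  0.9964]
```

View pics/top1.png

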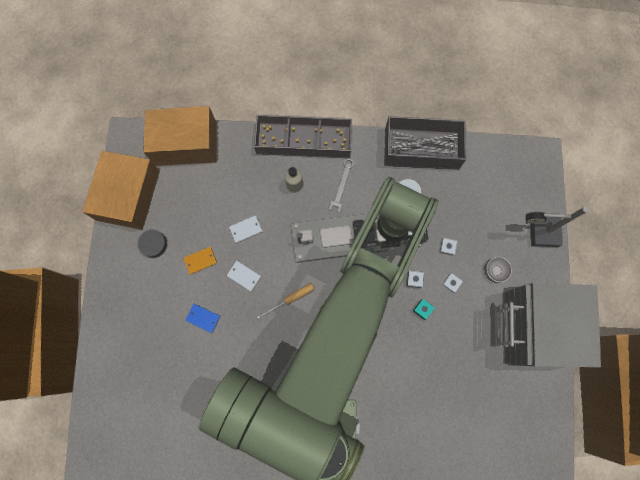

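View pics/scene1.png

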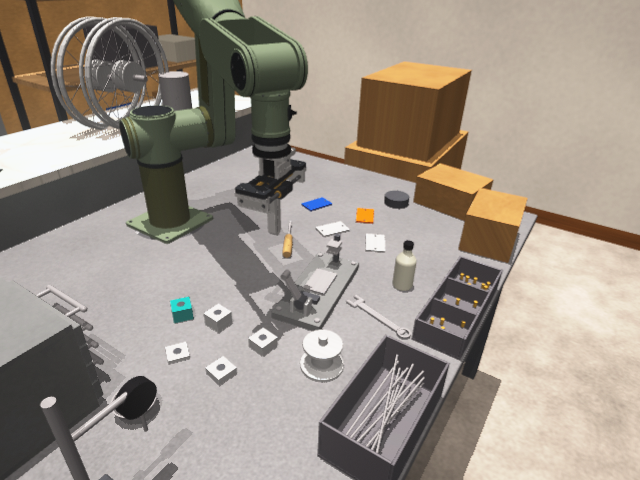

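View pics/wrist1.png

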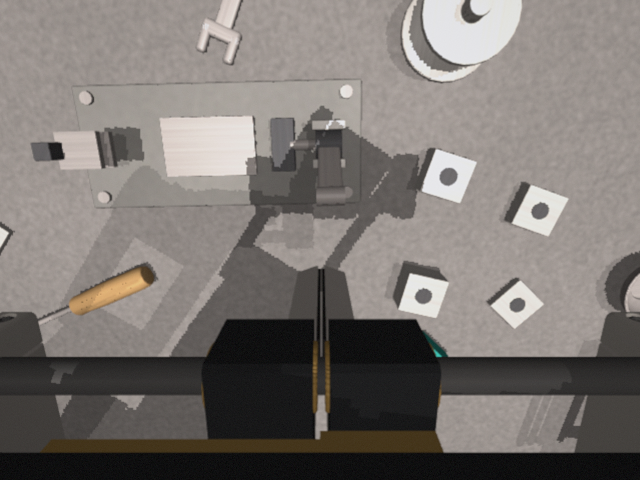

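Only two silver plates are on the bench; nothing more turned up in the areas the arm had hidden. The wrist view shows the lever roll at (333,195) and the pile at about (208,147). I'll refine the poses from this.

Run:
```python
import cv2
t=cv2.imread('pics/wrist1.png'); cv2.imwrite('pics/w1c.png',cv2.resize(t[60:230,20:380],None,fx=2.2,fy=2.2,interpolation=2))
from h import *
m=load('wrist1')
c,s=np.cos(.168),np.sin(.168);R=np.array([[c,-s],[s,c]]);p=np.array([.571,-.016])
L=np.array([(.06,.13),(.06,-.15),(-.06,-.15),(-.06,.13)])
for P in L: print(proj(m,[[*(R@P+p),.02]]))
print('hinge',R@[0,-.117]+p, 'roll px',proj(m,[[*(R@[-.042,-.117]+p),.107]]))
```

```text
[[70.61759953 84.92052848]]
[[361.98147109  81.01986166]]
[[359.85815602 205.01984017]]
[[ 93.05578148 207.85261056]]
hinge [ 0.59056367 -0.13135278] roll px [[329.70628812 202.64722056]]
```

View pics/w1c.png

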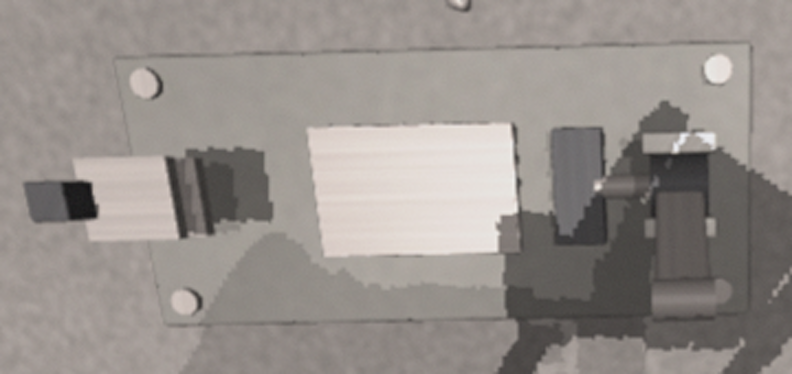

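Request:
send_rows([
  [0, [0.034, -0.003, 0.004], -0.018],
  [0, [0.034, 0, 0], 0],
  [0, [0.034, 0, 0], 0],
  [0, [0, 0, 0], 0],
])

```text
time: 2.05
tool_pos: [0.5151, -0.1464, 0.0979]
tool_rot: [[-0.003, 0.986, 0.169], [0.003, 0.169, -0.986], [-1.0, -0.002, -0.003]]
force: [-0.1, 0.0, 0.2]
grip_width: 0.007
```

```bash
cat >> h.py <<'E'
TH=.168; SP=np.array([.571,-.016])
def stand(p):
    c,s=np.cos(TH),np.sin(TH); d=np.array(p[:2])-SP; return np.array([c*d[0]+s*d[1],-s*d[0]+c*d[1]])
def yaw(s): return np.arctan2(s['tool_rot'][1][1],s['tool_rot'][0][1])
E
python3 - <<'E'
from h import *
s=st(); print(stand(s['tool_pos']),yaw(s))
E
```

```text
t 2.05 p [ 0.5151 -0.1464  0.0979] F [-0.1464  0.0428  0.1652] g 0.0006246648530459119
[[-0.0029  0.9856  0.1689]
 [ 0.0026  0.169  -0.9856]
 [-1.     -0.0024 -0.0031]]
q [-0.4394  0.2412  1.7381  0.0012  1.166   0.9612]
[-0.0769 -0.1193] 0.16976678342799748
```

Request:
send_rows([
  [0, [0, 0.012, 0], 0],
  [0, [0, 0.012, 0], 0],
  [0, [0, 0.012, 0], 0],
  [0, [0, 0.012, 0], 0],
  [0, [0, 0.012, 0], 0],
  [0, [0, 0.012, 0], 0],
  [0, [0, 0.012, 0], 0],
])

```text
time: 2.92
tool_pos: [0.6046, -0.1342, 0.1026]
tool_rot: [[0.0, 0.986, 0.168], [-0.001, 0.168, -0.986], [-1.0, 0.0, 0.001]]
force: [-3.1, -0.2, -0.4]
grip_width: 0.006
```

Run:
```python
from h import *
s=st(); print(stand(s['tool_pos']),yaw(s))
snap('wrist','w2');snap('scene','s2')
t=cv2.imread('pics/s2.png');cv2.imwrite('pics/s2c.png',cv2.resize(t[200:340,230:400],None,fx=4,fy=4,interpolation=2))
```

```text
t 2.925 p [ 0.6046 -0.1342  0.1026] F [-3.0665 -0.233  -0.3523] g 0.0005691905210176357
[[ 0.0004  0.9859  0.1675]
 [-0.0011  0.1675 -0.9859]
 [-1.      0.0003  0.0012]]
q [-0.3575  0.395   1.5223 -0.0009  1.2234  1.0453]
[ 0.0134 -0.1221] 0.1683359544219882
```

View pics/s2c.png

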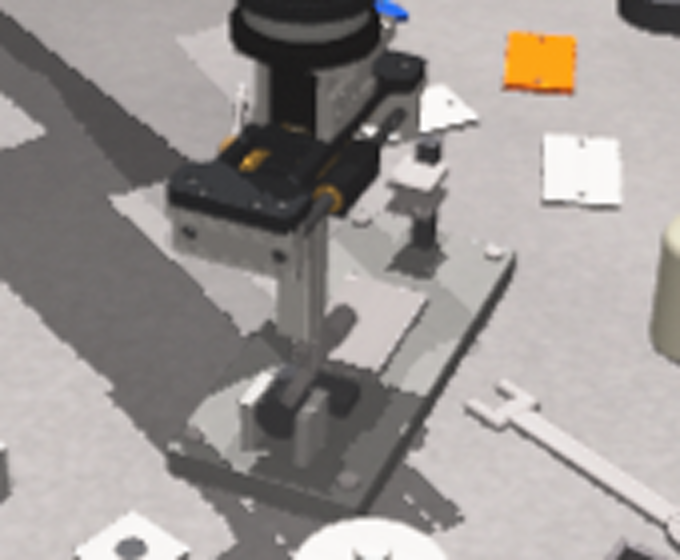

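Request:
send_rows([
  [0, [0, 0.006, 0], 0],
  [0, [0, 0.006, 0], 0],
])

```text
time: 3.28
tool_pos: [0.6174, -0.1319, 0.1025]
tool_rot: [[0.001, 0.986, 0.168], [-0.001, 0.168, -0.986], [-1.0, 0.001, 0.001]]
force: [-3.1, -0.3, -0.3]
grip_width: 0.008
```

Run:
```python
from h import *
s=st(); print(stand(s['tool_pos']),yaw(s))
```

```text
t 3.275 p [ 0.6174 -0.1319  0.1025] F [-3.0606 -0.3232 -0.2975] g 0.0007649803339939298
[[ 0.0014  0.9858  0.1678]
 [-0.0007  0.1678 -0.9858]
 [-1.      0.0013  0.001 ]]
q [-0.3472  0.4179  1.4904 -0.0002  1.2317  1.0551]
[ 0.0264 -0.122 ] 0.16855096611917247
```

Request:
send_rows([
  [0, [0, 0.004, 0], 0],
  [0, [0, 0, 0], 0],
])

```text
time: 3.52
tool_pos: [0.6188, -0.1317, 0.1025]
tool_rot: [[-0.006, 0.986, 0.168], [-0.001, 0.168, -0.986], [-1.0, -0.006, 0.0]]
force: [-2.2, -0.6, 0.5]
grip_width: 0.007
```

Request:
send_rows([
  [0, [0, 0.004, 0], 0],
  [0, [0, 0, 0], 0],
])

```text
time: 3.78
tool_pos: [0.6188, -0.1317, 0.1026]
tool_rot: [[-0.016, 0.986, 0.168], [-0.002, 0.168, -0.986], [-1.0, -0.016, -0.001]]
force: [-1.9, -0.8, 0.5]
grip_width: 0.002
```

The tool stopped advancing, which fits the end stop. I'll back off, rise and look.

Request:
send_rows([
  [0, [0, -0.02, 0], 0],
  [0, [0, -0.025, 0], 0],
  [0, [-0.04, -0.01, 0], 0],
  [0, [-0.05, 0, 0], 0],
  [0, [-0.05, 0, 0], 0],
  [0, [-0.02, 0, 0], 0],
])

```text
time: 4.53
tool_pos: [0.5709, -0.1403, 0.2688]
tool_rot: [[0.001, 0.986, 0.167], [-0.001, 0.167, -0.986], [-1.0, 0.001, 0.001]]
force: [0.5, 0.4, 0.2]
grip_width: 0.0
```

Run:
```python
from h import *
s=st(); print(stand(s['tool_pos']),yaw(s))
snap('wrist','w3');snap('scene','s3')
t=cv2.imread('pics/s3.png');cv2.imwrite('pics/s3c.png',cv2.resize(t[200:340,230:400],None,fx=4,fy=4,interpolation=2))
```

```text
t 4.525 p [ 0.5709 -0.1403  0.2688] F [0.4931 0.4451 0.2093] g 3.607401275974654e-05
[[ 0.0014  0.9859  0.167 ]
 [-0.0012  0.167  -0.9859]
 [-1.      0.0012  0.0014]]
q [-0.3877  0.1917  1.4287 -0.0006  1.5195  1.0153]
[-0.0208 -0.1225] 0.16782556106047003
```

View pics/s3c.png

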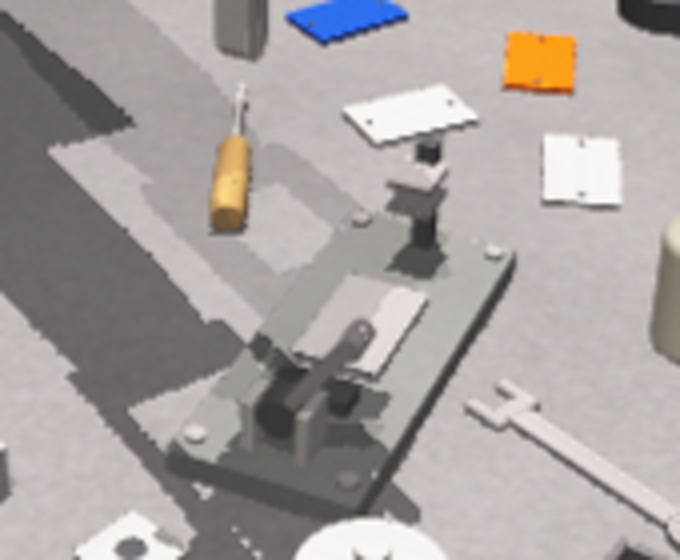

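View pics/w3.png

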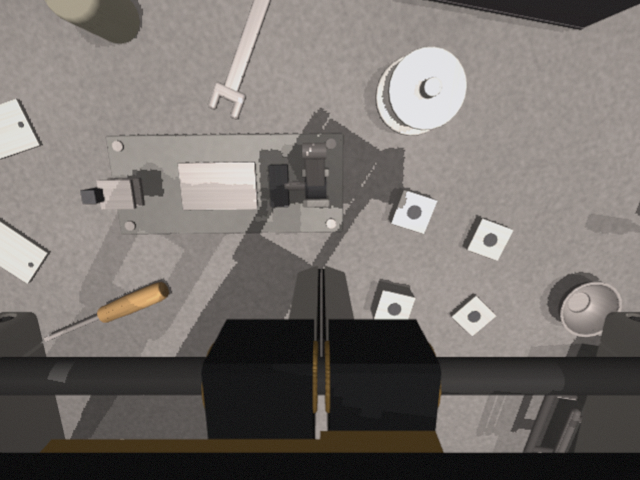

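The lever now leans towards +x, so it is open: its roll is at (316,150) in w3. Next I'll look closely at plate 1 (upper, top0 (246,229)) with the wrist camera.

Request:
send_rows([
  [0.085, [0.003, 0.0184, -0.05], 0],
  [0.085, [0.003, 0.0184, -0.05], 0],
  [0.085, [0.003, 0.0184, -0.05], 0],
  [0.085, [0.003, 0.0184, -0.05], 0],
  [0.085, [0.003, 0.0184, -0.05], 0],
  [0.085, [0.003, 0.0184, -0.05], 0],
])

```text
time: 5.38
tool_pos: [0.6335, 0.1797, 0.2414]
tool_rot: [[0.002, 0.987, 0.158], [0.001, 0.158, -0.987], [-1.0, 0.002, -0.0]]
force: [0.9, 0.2, 0.4]
grip_width: 0.609
```

Request:
send_rows([
  [0.085, [0, 0, 0], -0.185],
  [0.085, [0, 0, 0], -0.185],
  [0.085, [0, 0, 0], -0.185],
  [0.085, [0, 0, 0], -0.185],
  [0.085, [0, 0, 0], -0.185],
  [0.085, [0, 0, 0], -0.185],
  [0.085, [0, 0, 0], -0.185],
  [0.085, [0, 0, 0], -0.185],
  [0.085, [0, 0, 0], -0.185],
  [0.085, [0, 0, 0], -0.185],
])

```text
time: 6.62
tool_pos: [0.6296, 0.1895, 0.2185]
tool_rot: [[-0.015, -0.45, 0.893], [0.006, 0.893, 0.45], [-1.0, 0.012, -0.01]]
force: [-0.3, -0.5, 0.0]
grip_width: 0.907
```

Run:
```python
from h import *
s=st(); print(yaw(s))
im,m=snap('wrist','w4'); print(proj(m,[[.5855,.2617,.008],[.441,.256,.008],[.571,-.016,.03]]))
```

```text
t 6.625 p [0.6296 0.1895 0.2185] F [-0.2575 -0.5435  0.0117] g 0.08522015976596836
[[-0.0148 -0.4497  0.893 ]
 [ 0.0063  0.8931  0.4499]
 [-0.9999  0.0123 -0.0104]]
q [ 0.1565  0.3801  1.2935  0.0086  1.4816 -0.3109]
2.0373162551714756
[[316.6698 133.181 ]
 [189.0687  72.8778]
 [200.6031 344.5314]]
```

View pics/w4.png

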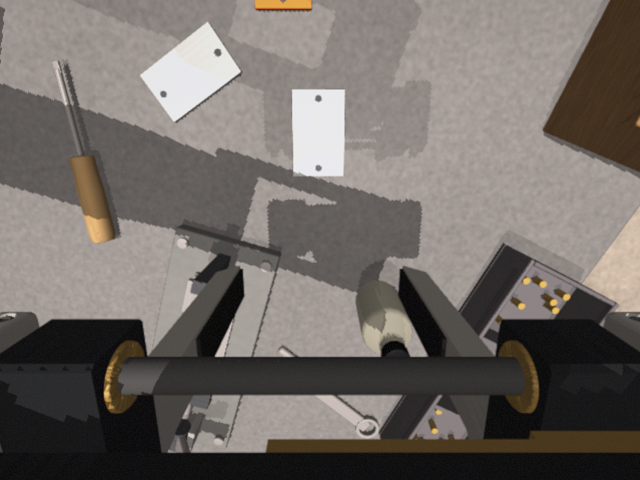

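```bash
cat >> h.py <<'E'
def fit(L,W):
    L=np.array(L,float);W=np.array(W,float)
    a=L-L.mean(0);b=W-W.mean(0);th=np.arctan2((a[:,0]*b[:,1]-a[:,1]*b[:,0]).sum(),(a*b).sum())
    R=np.array([[np.cos(th),-np.sin(th)],[np.sin(th),np.cos(th)]]);t=W.mean(0)-R@L.mean(0)
    return th,t,np.abs(L@R.T+t-W).max()
Lp=np.array([(.028,.045),(.028,-.045),(-.028,-.045),(-.028,.045)])
Lb=np.array([(.022,.022),(.022,-.022),(-.022,-.022),(-.022,.022)])
def to(s,p,a):
    "tool-axes shift after turning to yaw a; turn"
    d=np.array(p)-np.array(s['tool_pos']); y=yaw(s)
    t=-((a-y+np.pi)%(2*np.pi)-np.pi)
    print('turn',t,'shift after turn: x',-d[2],'y',d[0]*np.cos(a)+d[1]*np.sin(a),'z',d[0]*np.sin(a)-d[1]*np.cos(a))
    print('   shift in present axes', np.array(s['tool_rot']).T@d)
E
python3 - <<'E'
from h import *
m=load('w4')
im=cv2.imread('pics/w4.png');cv2.imwrite('pics/w4c.png',cv2.resize(im[0:190,130:360],None,fx=3.4,fy=3.4,interpolation=2))
print(px2w(m,[(380,268),(365,275)],0))
E
```

```text
[[0.72283297 0.15673044 0.        ]
 [0.71106648 0.14070567 0.        ]]
```

View pics/w4c.png

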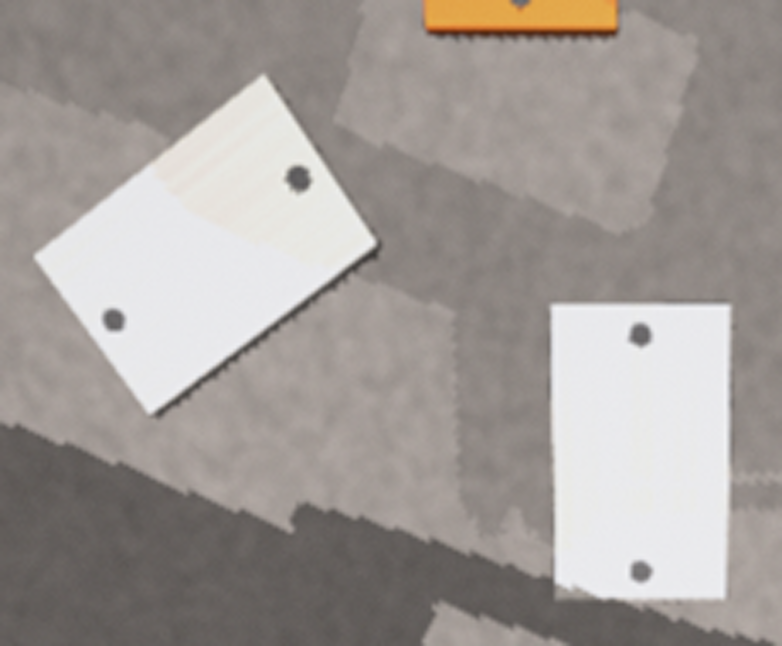

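Run:
```python
from h import *
m=load('w4'); s=r.get_state()
for h in(.006,.008,.010):
  W=px2w(m,np.array([(731,304),(726,599),(555,599),(551,304)])/3.4+[130,0],h)[:,:2]
  f=fit(Lp,W);print('p1',h,f,np.linalg.norm(W-np.roll(W,1,0),axis=1))
  V=px2w(m,np.array([(378,242),(152,415),(35,256),(264,74)])/3.4+[130,0],h)[:,:2]
  g=fit(Lp,V);print('p2',h,g,np.linalg.norm(V-np.roll(V,1,0),axis=1))
to(s,[*f[1],.1],f[0]+np.pi/2)
```

```text
p1 0.006 (np.float64(0.4638782658547001), array([0.5875488 , 0.26175533]), np.float64(0.0003630045866477305)) [0.05536932 0.08979323 0.05580363 0.08992904]
p2 0.006 (np.float64(-0.5123827300190319), array([0.4418269 , 0.25624238]), np.float64(0.0004962577786053468)) [0.05537766 0.08971925 0.0559223  0.08934576]
p1 0.008 (np.float64(0.4638782658547004), array([0.58760351, 0.26172381]), np.float64(0.0005907502995384784)) [0.05508792 0.08933688 0.05552003 0.089472  ]
p2 0.008 (np.float64(-0.5123827300190321), array([0.44262222, 0.25623888]), np.float64(0.0007628317867117151)) [0.05509621 0.08926328 0.05563809 0.08889168]
p1 0.01 (np.float64(0.46387826585470027), array([0.58765823, 0.2616923 ]), np.float64(0.0008184960124293372)) [0.05480652 0.08888053 0.05523642 0.08901496]
p2 0.01 (np.float64(-0.5123827300190322), array([0.44341753, 0.25623538]), np.float64(0.0010294057948180835)) [0.05481477 0.0888073  0.05535388 0.0884376 ]
turn 0.0065279914971596575 shift after turn: x 0.11818435153598 y 0.08321015427251013 z -0.004954798006656505
   shift in present axes [ 0.11926286  0.0817492  -0.0030755 ]
```

Request:
send_rows([
  [0.08, [0.0, 0.041, -0.002], 0.006],
  [0.08, [0.02, 0.042, -0.002], 0],
  [0.08, [0.05, 0, 0], 0],
  [0.08, [0.05, 0, 0], 0],
  [0.08, [0.04, 0, 0], 0],
  [0.08, [0.0, 0, 0], 0],
])

```text
time: 7.42
tool_pos: [0.5838, 0.2669, 0.0485]
tool_rot: [[-0.017, -0.433, 0.901], [0.009, 0.901, 0.433], [-1.0, 0.016, -0.011]]
force: [-0.1, -0.8, 0.5]
grip_width: 0.85
```

Run:
```python
from h import *
s=st(); to(s,[.5875,.2617,.003],2.035)
im,m=snap('wrist','w5')
```

```text
t 7.425 p [0.5838 0.2669 0.0485] F [-0.0507 -0.8065  0.5194] g 0.07992870396674755
[[-0.0169 -0.4329  0.9013]
 [ 0.0092  0.9013  0.4331]
 [-0.9998  0.0156 -0.0112]]
q [ 0.2868  0.5101  1.4803  0.0148  1.1649 -0.167 ]
turn -0.016435700124135533 shift after turn: x 0.0455450120227879 y -0.0062999085727570405 z 0.0009932809262397997
   shift in present axes [ 0.0454 -0.007   0.0016]
```

View pics/w5.png

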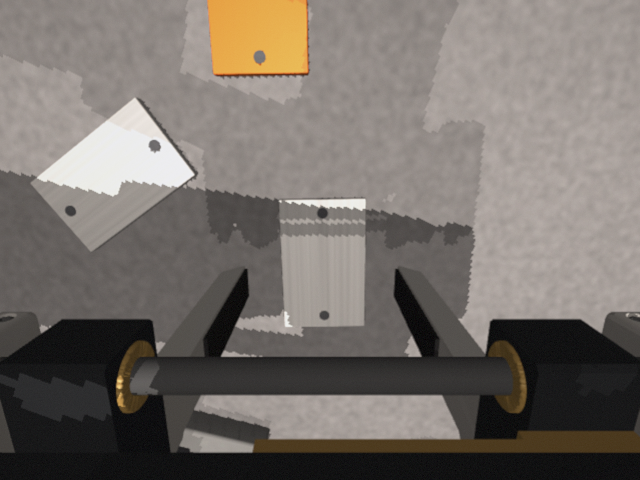

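Request:
send_rows([
  [0.08, [0.02, -0.0065, 0.0015], -0.016],
  [0.08, [0.015, 0, 0], 0],
  [0.08, [0.005, 0, 0], 0],
  [0.08, [0, 0, 0], 0],
])

```text
time: 7.98
tool_pos: [0.5947, 0.2633, 0.0136]
tool_rot: [[-0.003, -0.446, 0.895], [0.014, 0.895, 0.446], [-1.0, 0.013, 0.004]]
force: [-0.6, 0.2, -0.1]
grip_width: 0.852
```

Run:
```python
from h import *
s=st(); to(s,[.5875,.2617,.003],2.035)
```

```text
t 7.975 p [0.5947 0.2633 0.0136] F [-0.5601  0.1649 -0.1009] g 0.0800447922784952
[[-0.0027 -0.4464  0.8948]
 [ 0.0136  0.8947  0.4464]
 [-0.9999  0.0134  0.0036]]
q [ 0.2766  0.562   1.4841  0.0155  1.0945 -0.1933]
turn -0.0013900968079880727 shift after turn: x 0.010648535528906138 y 0.0017507533570701138 z -0.007147060474638977
   shift in present axes [ 0.0106  0.0016 -0.0072]
```

Request:
send_rows([
  [0.08, [0.004, 0.0016, -0.007], 0],
  [0.08, [0.003, 0, 0], 0],
  [0.08, [0, 0, 0], 0],
])

```text
time: 8.35
tool_pos: [0.588, 0.262, 0.0076]
tool_rot: [[-0.0, -0.447, 0.895], [0.014, 0.895, 0.447], [-1.0, 0.013, 0.006]]
force: [0.0, 0.8, 0.3]
grip_width: 0.854
```

Run:
```python
from h import *
s=st(); to(s,[.5875,.2617,.003],2.035)
```

```text
t 8.35 p [0.588  0.262  0.0076] F [0.0142 0.8162 0.3288] g 0.0803059635854467
[[-0.0004 -0.4465  0.8948]
 [ 0.0143  0.8947  0.4465]
 [-0.9999  0.013   0.006 ]]
q [ 0.2775  0.5572  1.5068  0.0158  1.0741 -0.1929]
turn -0.001257924168927449 shift after turn: x 0.004641808979831546 y -5.69849845602065e-05 z -0.000616319627180049
   shift in present axes [ 0.0046 -0.0001 -0.0006]
```

Request:
send_rows([
  [0.08, [0.0025, 0, -0.0006], 0],
  [0.08, [0.002, 0, 0], 0],
  [0.08, [0, 0, 0], 0],
])

```text
time: 8.72
tool_pos: [0.5878, 0.262, 0.0032]
tool_rot: [[0.0, -0.447, 0.895], [0.015, 0.895, 0.447], [-1.0, 0.013, 0.007]]
force: [-0.2, 0.2, -1.0]
grip_width: 0.852
```

Request:
send_rows([
  [0.045, [0, 0, 0], 0],
  [0.045, [0, 0, 0], 0],
  [0.045, [0, 0, 0], 0],
  [0.045, [0, 0, 0], 0],
  [0.045, [0, 0, 0], 0],
], squeeze=20)

```text
time: 9.35
tool_pos: [0.588, 0.262, 0.0033]
tool_rot: [[0.001, -0.447, 0.895], [0.015, 0.895, 0.446], [-1.0, 0.013, 0.007]]
force: [0.2, 0.9, 0.1]
grip_width: 0.592
```

Request:
send_rows([
  [0.045, [-0.01, 0, 0], 0],
  [0.045, [-0.03, 0, 0], 0],
  [0.045, [-0.04, 0, 0], 0],
  [0.045, [-0.05, 0, 0], 0],
  [0.045, [0, 0, 0], 0],
])

```text
time: 9.98
tool_pos: [0.5877, 0.26, 0.1384]
tool_rot: [[0.0, -0.447, 0.895], [0.014, 0.895, 0.447], [-1.0, 0.013, 0.007]]
force: [0.5, -0.4, -0.7]
grip_width: 0.59
```

Run:
```python
from h import *
s=st()
m=load('w1') if 0 else load('wrist1')
for h in(.024,.031,.038):
  W=px2w(m,np.array([(307,127),(515,123),(520,250),(325,257)])/2.2+[20,60],h)[:,:2]
  print(h,fit(Lp,W),np.linalg.norm(W-np.roll(W,1,0),axis=1))
L=np.array([(.06,.13),(.06,-.15),(-.06,-.15),(-.06,.13)])
print(fit(L,px2w(m,np.array([(116,58),(752,43),(749,318),(168,325)])/2.2+[20,60],.02)[:,:2]))
im=cv2.imread('pics/w3.png');cv2.imwrite('pics/w3c.png',cv2.resize(im[120:245,80:360],None,fx=2.8,fy=2.8,interpolation=2))
to(s,[.571,-.016,.15],1.739)
```

```text
t 9.975 p [0.5877 0.26   0.1384] F [ 0.5315 -0.3527 -0.6857] g 0.055413926743736755
[[ 0.0002 -0.4466  0.8948]
 [ 0.0145  0.8947  0.4465]
 [-0.9999  0.0129  0.0066]]
q [ 0.2745  0.4001  1.4354  0.0144  1.302  -0.1922]
0.024 (np.float64(0.17835496219518268), array([ 0.5719, -0.0154]), np.float64(0.001390588961386316)) [0.057  0.0921 0.0554 0.0902]
0.031 (np.float64(0.1783549621951828), array([ 0.5723, -0.0175]), np.float64(0.0013108183375518528)) [0.0559 0.0903 0.0543 0.0884]
0.038 (np.float64(0.1783549621951825), array([ 0.5728, -0.0197]), np.float64(0.0022657561540823934)) [0.0548 0.0885 0.0532 0.0867]
(np.float64(0.17422945883584756), array([ 0.5713, -0.0174]), np.float64(0.0015391731747483733))
turn 0.29475809933249053 shift after turn: x -0.011571721892818715 y -0.26929882322069826 z -0.06269017751266494
   shift in present axes [-0.0156 -0.2393 -0.1381]
```

View pics/w3c.png

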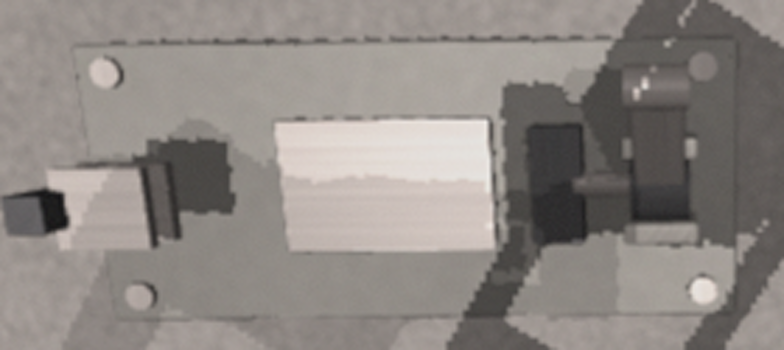

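Run:
```python
from h import *
m=load('w3')
L=np.array([(.06,.13),(.06,-.15),(-.06,-.15),(-.06,.13)])
print(fit(L,px2w(m,np.array([(75,46),(736,39),(736,316),(114,320)])/2.8+[80,120],.02)[:,:2]))
for h in(.024,.031,.038):
  W=px2w(m,np.array([(275,120),(490,118),(494,251),(289,252)])/2.8+[80,120],h)[:,:2]
  print(h,fit(Lp,W),np.linalg.norm(W-np.roll(W,1,0),axis=1))
```

```text
(np.float64(0.17508885038506217), array([ 0.57124006, -0.01675437]), np.float64(0.001746910568269644))
0.024 (np.float64(0.17049971006921236), array([ 0.57109572, -0.0154374 ]), np.float64(0.0009330677537332521)) [0.05683002 0.09106447 0.05726142 0.08986527]
0.031 (np.float64(0.17049971006921238), array([ 0.57231024, -0.01728436]), np.float64(0.0010815213550881553)) [0.05589387 0.08956438 0.05631816 0.08838494]
0.038 (np.float64(0.17049971006921236), array([ 0.57352476, -0.01913131]), np.float64(0.0018857433797260514)) [0.05495771 0.08806429 0.0553749  0.0869046 ]
```

Request:
send_rows([
  [0.045, [-0.012, 0, 0], 0.147],
  [0.045, [-0.01, 0, 0], 0.146],
  [0.045, [0, -0.045, -0.0105], 0],
  [0.045, [0, -0.045, -0.0105], 0],
  [0.045, [0, -0.045, -0.0105], 0],
  [0.045, [0, -0.045, -0.0105], 0],
  [0.045, [0, -0.045, -0.0105], 0],
  [0.045, [0, -0.045, -0.0105], 0],
  [0.045, [0, 0, 0], 0],
])

```text
time: 11.1
tool_pos: [0.5607, -0.0244, 0.1468]
tool_rot: [[-0.016, -0.162, 0.987], [0.014, 0.987, 0.162], [-1.0, 0.016, -0.013]]
force: [-0.3, 0.4, -1.5]
grip_width: 0.59
```

```bash
sed -i 's/^TH=.*/TH=.172; SP=np.array([.5713,-.0165])/' h.py
python3 - <<'E'
from h import *
s=st(); to(s,[*SP,.05],TH+np.pi/2); print(s['joint_efforts'])
snap('wrist','w6')
E
```

```text
t 11.1 p [ 0.5607 -0.0244  0.1468] F [-0.2671  0.3675 -1.518 ] g 0.05550264597744747
[[-0.0159 -0.1618  0.9867]
 [ 0.0139  0.9867  0.162 ]
 [-0.9998  0.0163 -0.0134]]
q [-0.2041  0.2437  1.623   0.0108  1.2933 -0.3698]
turn -0.009481609372566702 shift after turn: x 0.09680035829543195 y 0.0059460658631527216 z 0.011840514584792893
   shift in present axes [0.0967 0.0045 0.0131]
[ -1.2208 -37.569  -27.0955  -0.1833   0.0805  -0.1178]
```

View pics/w6.png

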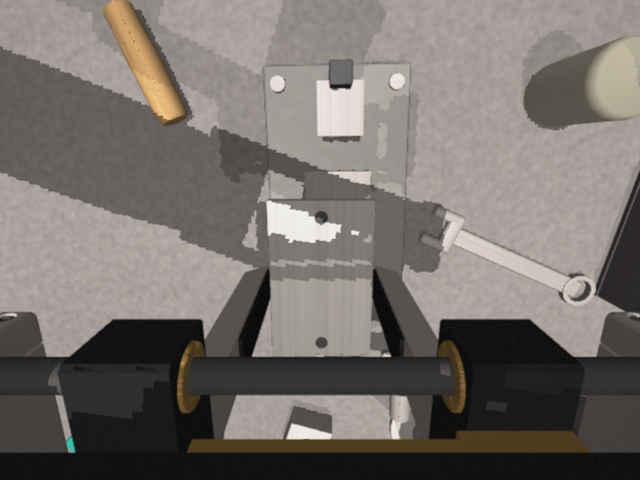

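Request:
send_rows([
  [0.045, [0, 0.006, 0.012], -0.0095],
  [0.045, [0.03, 0, 0], 0],
  [0.045, [0.03, 0, 0], 0],
  [0.045, [0.02, 0, 0], 0],
  [0.045, [0, 0, 0], 0],
])

```text
time: 11.78
tool_pos: [0.5733, -0.0042, 0.0636]
tool_rot: [[-0.015, -0.184, 0.983], [0.018, 0.983, 0.184], [-1.0, 0.02, -0.012]]
force: [-0.6, -0.6, -0.8]
grip_width: 0.593
```

Run:
```python
from h import *
s=st(); to(s,[*SP,.045],TH+np.pi/2)
```

```text
t 11.775 p [ 0.5733 -0.0042  0.0636] F [-0.6392 -0.5746 -0.8371] g 0.05574204924461651
[[-0.015  -0.1835  0.9829]
 [ 0.0175  0.9828  0.1838]
 [-0.9997  0.02   -0.0116]]
q [-0.1671  0.3668  1.6542  0.0163  1.1384 -0.3588]
turn 0.012616433079727152 shift after turn: x 0.018593595071450683 y -0.011824138541334808 z -0.004053014074486607
   shift in present axes [ 0.0184 -0.0121 -0.004 ]
```

Request:
send_rows([
  [0.045, [0, -0.006, -0.002], 0.0126],
  [0.045, [0, 0, 0], 0],
  [0.045, [0, 0, 0], 0],
])

```text
time: 12.15
tool_pos: [0.575, -0.0093, 0.0661]
tool_rot: [[-0.01, -0.173, 0.985], [0.017, 0.985, 0.173], [-1.0, 0.018, -0.007]]
force: [0.0, -0.2, -1.1]
grip_width: 0.59
```

Run:
```python
from h import *
s=st(); to(s,[*SP,.045],TH+np.pi/2)
```

```text
t 12.15 p [ 0.575  -0.0093  0.0661] F [ 0.0438 -0.1932 -1.0833] g 0.055448333498175836
[[-0.0104 -0.1732  0.9848]
 [ 0.0169  0.9847  0.1734]
 [-0.9998  0.0184 -0.0073]]
q [-0.1755  0.3639  1.6521  0.0163  1.1388 -0.3566]
turn 0.002100542796405591 shift after turn: x 0.021056174527584154 y -0.00649900652889751 z -0.004910312568542795
   shift in present axes [ 0.021  -0.0069 -0.0048]
```

Request:
send_rows([
  [0.045, [0.005, -0.006, -0.005], 0.002],
  [0.045, [0.006, 0, 0], 0],
  [0.045, [0, 0, 0], 0],
])

```text
time: 12.52
tool_pos: [0.5713, -0.0169, 0.0553]
tool_rot: [[-0.009, -0.17, 0.985], [0.017, 0.985, 0.17], [-1.0, 0.018, -0.006]]
force: [0.6, 0.7, -0.7]
grip_width: 0.587
```

Run:
```python
from h import *
s=st(); to(s,[*SP,.045],TH+np.pi/2)
```

```text
t 12.525 p [ 0.5713 -0.0169  0.0553] F [ 0.577   0.7472 -0.6632] g 0.05517019750578659
[[-0.0086 -0.1703  0.9854]
 [ 0.0166  0.9852  0.1704]
 [-0.9998  0.0178 -0.0057]]
q [-0.1898  0.371   1.6686  0.0163  1.1136 -0.3683]
turn -0.0008420352668911946 shift after turn: x 0.010289073335483005 y 0.0003504041799758122 z 8.171340118786549e-05
   shift in present axes [0.0103 0.0002 0.0001]
```

Request:
send_rows([
  [0.045, [0.004, 0, 0], 0],
  [0.045, [0.004, 0, 0], 0],
  [0.045, [0.002, 0, 0], 0],
  [0.045, [0, 0, 0], 0],
])

```text
time: 13.02
tool_pos: [0.571, -0.0166, 0.0442]
tool_rot: [[-0.009, -0.17, 0.985], [0.017, 0.985, 0.17], [-1.0, 0.018, -0.006]]
force: [0.5, 0.8, -0.9]
grip_width: 0.592
```

Request:
send_rows([
  [0.045, [0.002, 0, 0], 0],
  [0.045, [0.001, 0, 0], 0],
])

```text
time: 13.28
tool_pos: [0.5712, -0.0165, 0.0413]
tool_rot: [[-0.009, -0.17, 0.985], [0.017, 0.985, 0.17], [-1.0, 0.018, -0.006]]
force: [0.5, -0.3, 0.1]
grip_width: 0.592
```

Request:
send_rows([
  [0.045, [0.0015, 0, 0], 0],
  [0.045, [0.001, 0, 0], 0],
])

```text
time: 13.52
tool_pos: [0.5713, -0.0165, 0.0387]
tool_rot: [[-0.008, -0.17, 0.985], [0.017, 0.985, 0.17], [-1.0, 0.018, -0.005]]
force: [-0.5, 0.5, -0.6]
grip_width: 0.589
```

Request:
send_rows([
  [0.045, [0.0015, 0, 0], 0],
  [0.045, [0.001, 0, 0], 0],
])

```text
time: 13.78
tool_pos: [0.5713, -0.0165, 0.0361]
tool_rot: [[-0.008, -0.17, 0.985], [0.017, 0.985, 0.17], [-1.0, 0.018, -0.005]]
force: [0.6, -0.2, -1.2]
grip_width: 0.592
```

Request:
send_rows([
  [0.045, [0.0012, 0, 0], 0],
  [0.045, [0.001, 0, 0], 0],
])

```text
time: 14.02
tool_pos: [0.5713, -0.0164, 0.0338]
tool_rot: [[-0.008, -0.17, 0.985], [0.017, 0.985, 0.17], [-1.0, 0.018, -0.005]]
force: [0.5, 0.5, -0.4]
grip_width: 0.587
```

Request:
send_rows([
  [0.045, [0.001, 0, 0], 0],
  [0.045, [0.001, 0, 0], 0],
])

```text
time: 14.28
tool_pos: [0.5713, -0.0164, 0.0316]
tool_rot: [[-0.008, -0.17, 0.985], [0.017, 0.985, 0.17], [-1.0, 0.018, -0.005]]
force: [-0.2, 0.2, -0.5]
grip_width: 0.587
```

Request:
send_rows([
  [0.045, [0.001, 0, 0], 0],
])

```text
time: 14.4
tool_pos: [0.5713, -0.0164, 0.0313]
tool_rot: [[-0.009, -0.17, 0.985], [0.017, 0.985, 0.171], [-1.0, 0.018, -0.006]]
force: [-4.0, -0.1, 7.9]
grip_width: 0.584
```

Request:
send_rows([
  [0.045, [0.001, 0, 0], 0],
])

```text
time: 14.52
tool_pos: [0.5713, -0.0164, 0.0314]
tool_rot: [[-0.009, -0.171, 0.985], [0.017, 0.985, 0.171], [-1.0, 0.018, -0.006]]
force: [-4.4, 0.2, 6.9]
grip_width: 0.59
```

Request:
send_rows([
  [0.045, [0.001, 0, 0], 0],
])

```text
time: 14.65
tool_pos: [0.5713, -0.0164, 0.0314]
tool_rot: [[-0.009, -0.171, 0.985], [0.017, 0.985, 0.171], [-1.0, 0.018, -0.006]]
force: [-3.4, -0.1, 5.3]
grip_width: 0.589
```

Request:
send_rows([
  [0.045, [0.0007, 0, 0], 0],
])

```text
time: 14.78
tool_pos: [0.5714, -0.0164, 0.0314]
tool_rot: [[-0.009, -0.171, 0.985], [0.016, 0.985, 0.171], [-1.0, 0.018, -0.006]]
force: [-1.8, 0.4, 4.5]
grip_width: 0.591
```

Contact is clear: +8 N at TCP z 0.0314, so the pile top is at about 28 mm. I'll release.

Request:
send_rows([
  [0.08, [0, 0, 0], 0],
  [0.08, [0, 0, 0], 0],
  [0.08, [0, 0, 0], 0],
  [0.08, [-0.02, 0, 0], 0],
  [0.08, [-0.04, 0, 0], 0],
  [0.08, [-0.05, 0, 0], 0],
  [0.08, [-0.04, 0, 0], 0],
  [0.08, [0, 0, 0], 0],
])

```text
time: 15.78
tool_pos: [0.5722, -0.0189, 0.1829]
tool_rot: [[-0.011, -0.17, 0.985], [0.017, 0.985, 0.171], [-1.0, 0.019, -0.008]]
force: [0.7, 0.5, -0.1]
grip_width: 0.85
```

Run:
```python
from h import *
s=st(); snap('scene','s7');snap('wrist','w7'); to(s,[.442,.2562,.2],-.5124+np.pi/2)
t=cv2.imread('pics/s7.png');cv2.imwrite('pics/s7c.png',cv2.resize(t[200:340,230:400],None,fx=4,fy=4,interpolation=2))
```

```text
t 15.775 p [ 0.5722 -0.0189  0.1829] F [ 0.6837  0.489  -0.1219] g 0.07990102099352792
[[-0.0114 -0.1704  0.9853]
 [ 0.0171  0.9852  0.1706]
 [-0.9998  0.0188 -0.0084]]
q [-0.1929  0.229   1.5623  0.0149  1.3648 -0.3674]
turn 0.6836671011283046 shift after turn: x -0.017055692170069775 y 0.17588599818326578 z -0.24837833993478053
   shift in present axes [-0.0109  0.2935 -0.0816]
```

View pics/s7c.png

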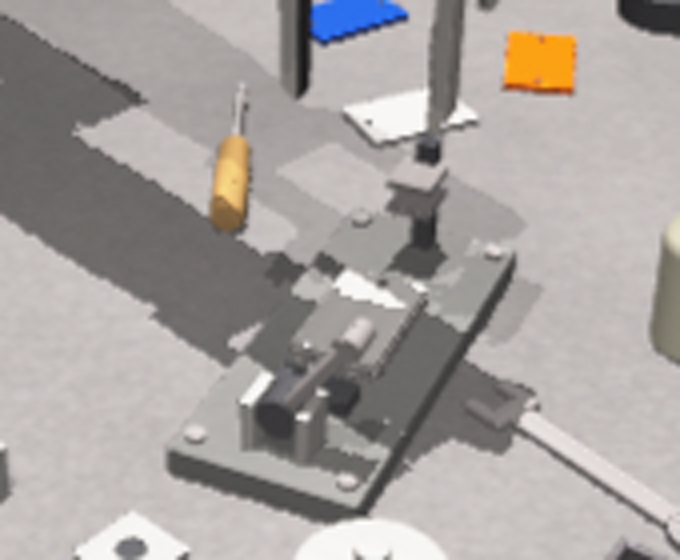

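View pics/w7.png

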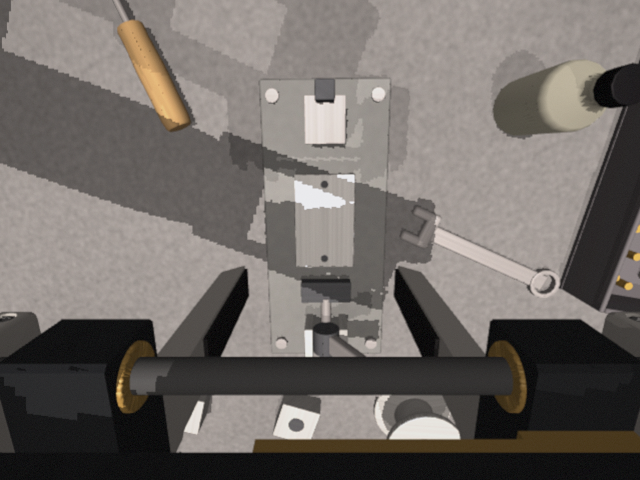

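Run:
```python
import cv2
t=cv2.imread('pics/w7.png');cv2.imwrite('pics/w7c.png',cv2.resize(t[160:290,260:400],None,fx=4.5,fy=4.5,interpolation=2))
```

```text
(no output)
```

View pics/w7c.png

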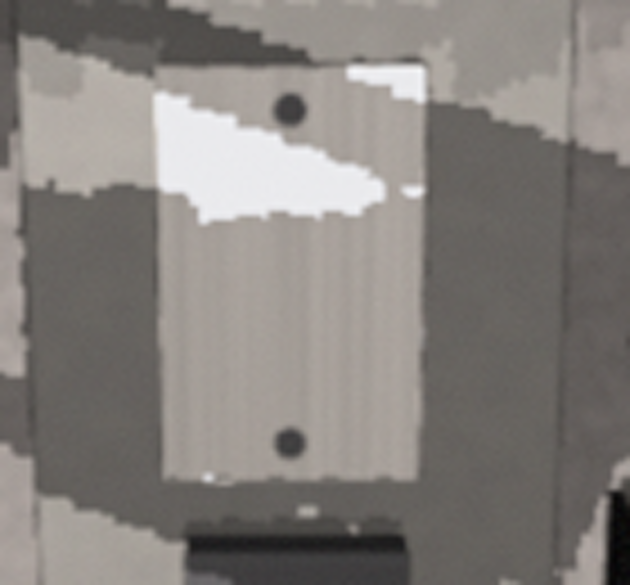

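Run:
```python
from h import *
m=load('w7')
f=fit(Lp,px2w(m,np.array([(427,64),(418,481),(163,481),(154,66)])/4.5+[260,160],.036)[:,:2]); print(f, stand(f[1]))
s=r.get_state(); to(s,[.442,.2562,.15],-.5124+np.pi/2)
```

```text
(np.float64(0.17483925742672815), array([ 0.57167735, -0.01595899]), np.float64(0.00036628694477414125)) [0.00046438 0.00046844]
turn 0.6835009236494884 shift after turn: x 0.028533636871155926 y 0.17690038660458046 z -0.24539563823246818
   shift in present axes [ 0.03615126  0.29144409 -0.07797667]
```

Plate 1 sits within 0.5 mm and 0.003 rad of the stand. Next is plate 2, at (0.442, 0.256).

Request:
send_rows([
  [0.08, [0, 0, 0], 0.171],
  [0.08, [0, 0, 0], 0.171],
  [0.08, [0, 0, 0], 0.171],
  [0.08, [0, 0, 0], 0.17],
  [0.08, [0, 0.029, -0.04], 0],
  [0.08, [0, 0.029, -0.04], 0],
  [0.08, [0, 0.029, -0.04], 0],
  [0.08, [0.01, 0.029, -0.04], 0],
  [0.08, [0.03, 0.022, -0.03], 0],
  [0.08, [0.0, 0.0, -0.0], 0],
])

```text
time: 17.12
tool_pos: [0.4532, 0.2038, 0.1183]
tool_rot: [[-0.069, 0.512, 0.856], [0.021, 0.859, -0.512], [-0.997, -0.018, -0.07]]
force: [0.4, -1.2, -0.3]
grip_width: 0.85
```

Run:
```python
from h import *
s=st(); to(s,[.442,.2562,.05],-.5124+np.pi/2)
snap('wrist','w8')
```

```text
t 17.125 p [0.4532 0.2038 0.1183] F [ 0.4252 -1.2258 -0.276 ] g 0.07988032817887947
[[-0.069   0.5124  0.856 ]
 [ 0.0205  0.8585 -0.5123]
 [-0.9974 -0.0178 -0.0698]]
q [0.2235 0.1739 1.7743 0.0371 1.2565 0.7496]
turn -0.02570356343125768 shift after turn: x 0.06831798421890203 y 0.04023004002629413 z -0.03543467100918578
   shift in present axes [ 0.07    0.0405 -0.0317]
```

View pics/w8.png

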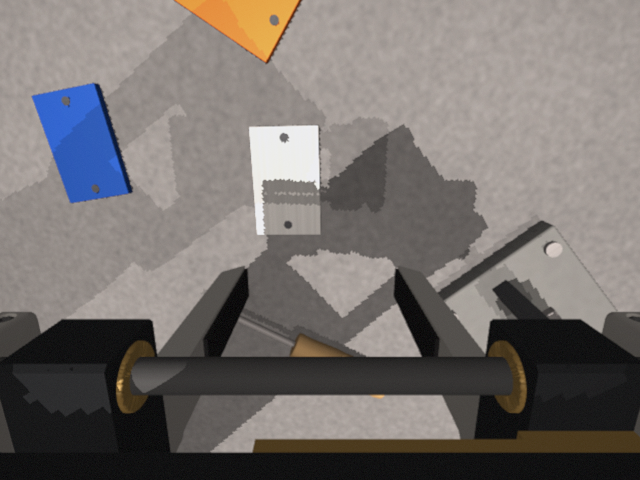

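The tool has picked up a tilt of about 0.07 rad, pointing inwards, from the fast inward move. I'll see whether a quick outward move followed by a slow return undoes it.

Request:
send_rows([
  [0.08, [-0.005, 0.041, 0.028], 0],
  [0.08, [-0.005, 0.041, 0.028], 0],
  [0.08, [0, 0, 0], 0],
])

```text
time: 17.55
tool_pos: [0.5476, 0.2411, 0.1216]
tool_rot: [[-0.07, 0.517, 0.853], [0.018, 0.856, -0.517], [-0.997, -0.021, -0.069]]
force: [-0.1, -0.7, 0.2]
grip_width: 0.849
```

Request:
send_rows([
  [0.08, [0, 0, 0], 0],
])

```text
time: 17.68
tool_pos: [0.5474, 0.2397, 0.1209]
tool_rot: [[-0.072, 0.518, 0.852], [0.017, 0.855, -0.518], [-0.997, -0.023, -0.07]]
force: [0.6, -0.1, 0.7]
grip_width: 0.852
```

Request:
send_rows([
  [0.08, [0, 0, 0], -0.17],
  [0.08, [0, 0, 0], -0.17],
  [0.08, [0, 0, 0], 0],
])

```text
time: 18.05
tool_pos: [0.545, 0.2362, 0.1211]
tool_rot: [[-0.074, 0.198, 0.977], [0.016, 0.98, -0.198], [-0.997, 0.001, -0.075]]
force: [0.6, -0.0, -0.7]
grip_width: 0.844
```

Request:
send_rows([
  [0.08, [0, 0, 0], 0.17],
  [0.08, [0, 0, 0], 0.17],
  [0.08, [0, 0, 0], 0],
])

```text
time: 18.42
tool_pos: [0.5434, 0.2341, 0.1218]
tool_rot: [[-0.074, 0.529, 0.845], [0.016, 0.848, -0.53], [-0.997, -0.026, -0.071]]
force: [-0.8, -1.1, 0.1]
grip_width: 0.851
```

Request:
send_rows([
  [0.08, [0, 0, -0.05], 0],
  [0.08, [0, 0, 0], 0],
])

```text
time: 18.68
tool_pos: [0.4999, 0.2602, 0.1255]
tool_rot: [[-0.074, 0.529, 0.846], [0.016, 0.848, -0.529], [-0.997, -0.026, -0.071]]
force: [0.3, -0.3, -0.0]
grip_width: 0.853
```

Request:
send_rows([
  [0.08, [0, 0, 0.05], 0],
  [0.08, [0, 0, 0], 0],
])

```text
time: 18.92
tool_pos: [0.5435, 0.2329, 0.1226]
tool_rot: [[-0.072, 0.526, 0.848], [0.015, 0.85, -0.526], [-0.997, -0.025, -0.069]]
force: [0.4, 0.0, -0.1]
grip_width: 0.851
```

Request:
send_rows([
  [0.08, [-0.05, 0, 0], 0],
  [0.08, [-0.05, 0, 0], 0],
  [0.08, [0, 0, 0], 0],
])

```text
time: 19.3
tool_pos: [0.5501, 0.2301, 0.2237]
tool_rot: [[-0.075, 0.525, 0.848], [0.015, 0.85, -0.526], [-0.997, -0.027, -0.072]]
force: [-0.7, -0.6, -0.3]
grip_width: 0.849
```

Request:
send_rows([
  [0.08, [0.05, 0, 0], 0],
  [0.08, [0.05, 0, 0], 0],
  [0.08, [0, 0, 0], 0],
])

```text
time: 19.68
tool_pos: [0.5412, 0.2313, 0.1209]
tool_rot: [[-0.076, 0.524, 0.848], [0.015, 0.851, -0.525], [-0.997, -0.027, -0.072]]
force: [0.5, 0.3, 0.4]
grip_width: 0.851
```

Request:
send_rows([
  [0.08, [0, -0.05, 0], 0],
  [0.08, [0, -0.05, 0], 0],
  [0.08, [0, 0, 0], 0],
])

```text
time: 20.05
tool_pos: [0.4889, 0.1448, 0.126]
tool_rot: [[-0.073, 0.522, 0.85], [0.015, 0.852, -0.523], [-0.997, -0.026, -0.07]]
force: [0.1, 0.3, 0.5]
grip_width: 0.849
```

Request:
send_rows([
  [0.08, [-0.03, 0, 0], 0],
  [0.08, [-0.03, 0, 0], 0],
  [0.08, [0, -0.02, 0.05], 0],
  [0.08, [0, -0.02, 0.05], 0],
  [0.08, [0, -0.02, 0.05], 0],
  [0.08, [0, 0, 0], 0],
])

```text
time: 20.8
tool_pos: [0.6019, 0.0159, 0.1903]
tool_rot: [[-0.052, 0.518, 0.854], [0.018, 0.855, -0.518], [-0.998, -0.012, -0.054]]
force: [-0.0, 0.4, -0.4]
grip_width: 0.852
```

Request:
send_rows([
  [0.08, [0, 0.02, -0.05], 0],
  [0.08, [0, 0.02, -0.05], 0],
  [0.08, [0, 0.02, -0.05], 0],
  [0.08, [0, 0, 0], 0],
])

```text
time: 21.3
tool_pos: [0.5048, 0.1528, 0.2022]
tool_rot: [[-0.046, 0.517, 0.855], [0.023, 0.856, -0.517], [-0.999, -0.004, -0.051]]
force: [-0.7, -0.2, 0.2]
grip_width: 0.849
```

Run:
```python
from h import *
s=st()
```

```text
t 21.3 p [0.5048 0.1528 0.2022] F [-0.6567 -0.2423  0.2362] g 0.07976293985691521
[[-0.0457  0.517   0.8548]
 [ 0.0227  0.856  -0.5165]
 [-0.9987 -0.0042 -0.0509]]
q [0.1116 0.1362 1.6313 0.028  1.4171 0.6502]
```

Request:
send_rows([
  [0.08, [0, -0.03, 0.05], 0],
  [0.08, [0, -0.03, 0.05], 0],
  [0.08, [0, -0.01, 0.05], 0],
  [0.08, [0, 0, 0], 0],
])

```text
time: 21.8
tool_pos: [0.6026, 0.0158, 0.1992]
tool_rot: [[-0.037, 0.51, 0.859], [0.023, 0.86, -0.509], [-0.999, 0.001, -0.044]]
force: [-0.2, 1.1, 0.6]
grip_width: 0.852
```

Request:
send_rows([
  [0.08, [0, 0.025, -0.04], 0],
  [0.08, [0, 0.025, -0.04], 0],
  [0.08, [0, 0.025, -0.04], 0],
  [0.08, [0, 0.01, -0.02], 0],
  [0.08, [0, 0, 0], 0],
])

```text
time: 22.42
tool_pos: [0.5234, 0.1669, 0.2082]
tool_rot: [[-0.034, 0.509, 0.86], [0.026, 0.861, -0.509], [-0.999, 0.005, -0.043]]
force: [0.2, -0.6, 0.1]
grip_width: 0.851
```

Request:
send_rows([
  [0.08, [0, 0.045, 0.04], 0],
  [0.08, [0, 0.045, 0.04], 0],
  [0.08, [0, 0.045, 0.04], 0],
  [0.08, [0, 0, 0], 0],
])

```text
time: 22.92
tool_pos: [0.697, 0.221, 0.1983]
tool_rot: [[-0.042, 0.51, 0.859], [0.023, 0.86, -0.509], [-0.999, -0.002, -0.048]]
force: [-0.3, -0.6, -0.8]
grip_width: 0.849
```

Request:
send_rows([
  [0.08, [0, -0.02, -0.018], 0],
  [0.08, [0, -0.02, -0.018], 0],
  [0.08, [0, -0.02, -0.018], 0],
  [0.08, [0, -0.02, -0.018], 0],
  [0.08, [0, -0.02, -0.018], 0],
  [0.08, [0, -0.02, -0.018], 0],
  [0.08, [0, -0.01, -0.009], 0],
  [0.08, [0, 0, 0], 0],
])

```text
time: 23.92
tool_pos: [0.5198, 0.1604, 0.2085]
tool_rot: [[-0.039, 0.514, 0.857], [0.021, 0.858, -0.513], [-0.999, -0.002, -0.044]]
force: [0.5, 0.4, 0.5]
grip_width: 0.848
```

Request:
send_rows([
  [0.08, [0, 0, 0], -0.171],
  [0.08, [0, 0, 0], -0.171],
  [0.08, [0, 0, 0], -0.171],
  [0.08, [0, 0, 0], -0.171],
  [0.08, [0, 0, 0], 0],
])

```text
time: 24.55
tool_pos: [0.521, 0.1588, 0.2115]
tool_rot: [[-0.032, -0.162, 0.986], [0.021, 0.986, 0.163], [-0.999, 0.026, -0.028]]
force: [0.2, -0.4, -0.8]
grip_width: 0.852
```

Request:
send_rows([
  [0.08, [0, 0, 0], 0.171],
  [0.08, [0, 0, 0], 0.171],
  [0.08, [0, 0, 0], 0.171],
  [0.08, [0, 0, 0], 0.171],
  [0.08, [0, 0, 0], 0],
])

```text
time: 25.18
tool_pos: [0.5219, 0.158, 0.2127]
tool_rot: [[-0.03, 0.529, 0.848], [0.022, 0.848, -0.529], [-0.999, 0.003, -0.037]]
force: [0.3, 0.1, -0.1]
grip_width: 0.851
```

Request:
send_rows([
  [0.08, [0, 0, 0], -0.17],
  [0.08, [0, 0, 0], -0.17],
  [0.08, [0, 0, 0], -0.17],
  [0.08, [0, 0, 0], -0.17],
  [0.08, [0, -0.048, 0.011], 0],
  [0.08, [0, -0.048, 0.011], 0],
  [0.08, [0, -0.048, 0.011], 0],
  [0.08, [0, 0, 0], 0],
])

```text
time: 26.18
tool_pos: [0.5789, 0.0175, 0.2094]
tool_rot: [[-0.026, -0.158, 0.987], [0.022, 0.987, 0.159], [-0.999, 0.026, -0.022]]
force: [-0.1, 1.3, -0.1]
grip_width: 0.849
```

Request:
send_rows([
  [0.08, [0, 0, 0], 0.17],
  [0.08, [0, 0, 0], 0.17],
  [0.08, [0, 0, 0], 0.17],
  [0.08, [0, 0, 0], 0.17],
  [0.08, [0, 0, 0], 0],
])

```text
time: 26.8
tool_pos: [0.5774, 0.0213, 0.2095]
tool_rot: [[-0.027, 0.509, 0.86], [0.025, 0.86, -0.509], [-0.999, 0.007, -0.036]]
force: [0.1, -0.7, 1.0]
grip_width: 0.852
```

Request:
send_rows([
  [0.08, [0, 0.015, -0.02], 0],
  [0.08, [0, 0.015, -0.02], 0],
  [0.08, [0, 0.015, -0.02], 0],
  [0.08, [0, 0.015, -0.02], 0],
  [0.08, [0, 0.015, -0.02], 0],
  [0.08, [0, 0.015, -0.02], 0],
  [0.08, [0, 0, 0], 0],
])

```text
time: 27.68
tool_pos: [0.5148, 0.1671, 0.2153]
tool_rot: [[-0.028, 0.484, 0.875], [0.027, 0.875, -0.483], [-0.999, 0.01, -0.037]]
force: [0.7, -0.1, -0.8]
grip_width: 0.849
```

Request:
send_rows([
  [0.08, [0.02, 0.015, -0.02], 0],
  [0.08, [0.02, 0.015, -0.02], 0],
  [0.08, [0.02, 0.01, -0.01], 0],
  [0.08, [0.0, 0, 0], 0],
])

```text
time: 28.18
tool_pos: [0.49, 0.2273, 0.1571]
tool_rot: [[-0.024, 0.477, 0.879], [0.025, 0.879, -0.477], [-0.999, 0.011, -0.033]]
force: [0.6, -0.3, -0.9]
grip_width: 0.85
```

Request:
send_rows([
  [0.08, [-0.03, -0.022, 0.03], 0],
  [0.08, [-0.03, -0.022, 0.03], 0],
  [0.08, [0.0, 0, 0], 0],
])

```text
time: 28.55
tool_pos: [0.5258, 0.1545, 0.2181]
tool_rot: [[-0.021, 0.474, 0.88], [0.023, 0.881, -0.473], [-0.999, 0.011, -0.03]]
force: [-0.4, 0.4, -0.3]
grip_width: 0.853
```

Request:
send_rows([
  [0.08, [0.02, 0.015, -0.02], 0],
  [0.08, [0.02, 0.015, -0.02], 0],
  [0.08, [0.02, 0.015, -0.02], 0],
  [0.08, [0.0, 0, 0], 0],
  [0.08, [-0.03, -0.022, 0.03], 0],
  [0.08, [-0.03, -0.022, 0.03], 0],
  [0.08, [0.0, 0, 0], 0],
])

```text
time: 29.42
tool_pos: [0.5277, 0.1522, 0.2203]
tool_rot: [[-0.019, 0.472, 0.882], [0.022, 0.882, -0.471], [-1.0, 0.011, -0.027]]
force: [-1.1, 0.3, 0.2]
grip_width: 0.853
```

Request:
send_rows([
  [0.08, [0.02, 0.015, -0.02], 0],
  [0.08, [0.02, 0.015, -0.02], 0],
  [0.08, [0.02, 0.015, -0.02], 0],
  [0.08, [0.0, 0, 0], 0],
  [0.08, [-0.03, -0.022, 0.03], 0],
  [0.08, [-0.03, -0.022, 0.03], 0],
  [0.08, [0.0, 0, 0], 0],
])

```text
time: 30.3
tool_pos: [0.5284, 0.1507, 0.2215]
tool_rot: [[-0.018, 0.471, 0.882], [0.021, 0.882, -0.471], [-1.0, 0.01, -0.025]]
force: [-0.3, 0.9, 0.5]
grip_width: 0.852
```

Run:
```python
from h import *
s=st(); to(s,[.442,.2562,.06],-.5124+np.pi/2)
```

```text
t 30.3 p [0.5284 0.1507 0.2215] F [-0.2696  0.9376  0.4854] g 0.0800479813607905
[[-0.0177  0.4711  0.8819]
 [ 0.0207  0.882  -0.4708]
 [-0.9996  0.0099 -0.0254]]
q [0.1061 0.1487 1.5758 0.0227 1.4326 0.5933]
turn 0.021824270309461546 shift after turn: x 0.16148605864755838 y 0.04955444882584435 z -0.1270430583229793
   shift in present axes [ 0.1651  0.0507 -0.1218]
```

Good enough; I'll move gently from here. On to plate 2.

Request:
send_rows([
  [0.08, [0, 0.008, -0.02], 0.011],
  [0.08, [0, 0.008, -0.02], 0.011],
  [0.08, [0.01, 0.008, -0.02], 0],
  [0.08, [0.02, 0.008, -0.02], 0],
  [0.08, [0.02, 0.008, -0.02], 0],
  [0.08, [0.03, 0.006, -0.015], 0],
  [0.08, [0.03, 0, 0], 0],
  [0.08, [0.03, 0, 0], 0],
  [0.08, [0, 0, 0], 0],
])

```text
time: 31.42
tool_pos: [0.4405, 0.2532, 0.0794]
tool_rot: [[-0.023, 0.49, 0.871], [0.022, 0.872, -0.49], [-1.0, 0.008, -0.03]]
force: [0.1, 0.7, 0.7]
grip_width: 0.855
```

Run:
```python
from h import *
s=st(); to(s,[.442,.2562,.03],-.5124+np.pi/2)
snap('wrist','w9')
```

```text
t 31.425 p [0.4405 0.2532 0.0794] F [0.1328 0.7167 0.7271] g 0.08039702638289888
[[-0.0228  0.4903  0.8713]
 [ 0.0215  0.8715 -0.4899]
 [-0.9995  0.0076 -0.0304]]
q [0.3322 0.217  1.8134 0.0308 1.1259 0.8311]
turn -4.788753996454176e-05 shift after turn: x 0.049394596186136855 y 0.0033202433484053836 z -0.00018284759228939622
   shift in present axes [0.0494 0.0029 0.0013]
```

View pics/w9.png

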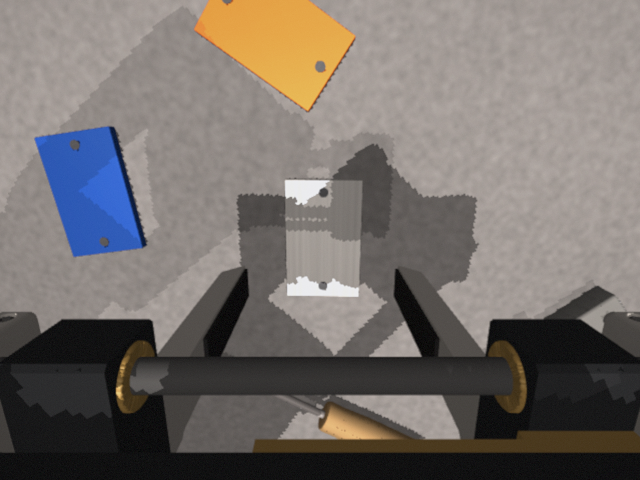

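Run:
```python
from h import *
m=load('w9'); im=cv2.imread('pics/w9.png')
cv2.imwrite('pics/w9c.png',cv2.resize(im[170:305,270:380],None,fx=4.4,fy=4.4,interpolation=2))
f=fit(Lp,px2w(m,[(362,181),(358,296),(288,295),(285,180)],.008)[:,:2]);print(f)
```

```text
(np.float64(-0.515883208720481), array([0.44173067, 0.25609788]), np.float64(0.0010249776364297247))
```

View pics/w9c.png

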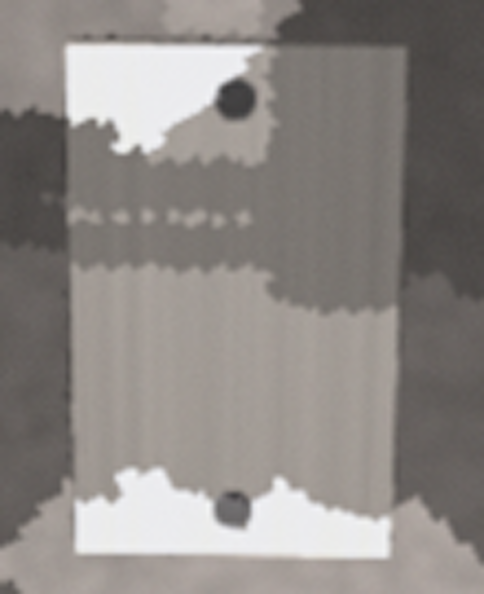

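Request:
send_rows([
  [0.08, [0.015, 0.003, 0.0], 0.001],
  [0.08, [0.02, 0, 0], 0],
  [0.08, [0.015, 0, 0], 0],
  [0.08, [0.008, 0, 0], 0],
  [0.08, [0, 0, 0], 0],
])

```text
time: 32.1
tool_pos: [0.4473, 0.2597, 0.0246]
tool_rot: [[-0.01, 0.492, 0.871], [0.026, 0.871, -0.491], [-1.0, 0.018, -0.022]]
force: [-0.6, 0.5, -1.3]
grip_width: 0.847
```

Run:
```python
from h import *
s=st(); to(s,[.4417,.2561,.003],1.056)
```

```text
t 32.1 p [0.4473 0.2597 0.0246] F [-0.6368  0.4958 -1.2999] g 0.07960652397246398
[[-0.0104  0.4917  0.8707]
 [ 0.0263  0.8706 -0.4913]
 [-0.9996  0.0178 -0.022 ]]
q [0.3396 0.3114 1.8313 0.0336 1.0002 0.8354]
turn 0.00063462034858075 shift after turn: x 0.021598421371704552 y -0.005846734216392279 z -0.003077075686196343
   shift in present axes [ 0.0216 -0.0062 -0.0026]
```

Request:
send_rows([
  [0.08, [0.006, -0.006, -0.003], 0],
  [0.08, [0.008, 0, 0], 0],
  [0.08, [0, 0, 0], 0],
])

```text
time: 32.48
tool_pos: [0.442, 0.2563, 0.0106]
tool_rot: [[-0.009, 0.492, 0.871], [0.027, 0.87, -0.491], [-1.0, 0.019, -0.021]]
force: [-0.0, -0.6, 0.1]
grip_width: 0.853
```

Run:
```python
from h import *
s=st(); to(s,[.4417,.2561,.0035],1.056)
```

```text
t 32.475 p [0.442  0.2563 0.0106] F [-0.002  -0.5868  0.1269] g 0.08021800804619843
[[-0.0086  0.4918  0.8707]
 [ 0.0269  0.8705 -0.4915]
 [-0.9996  0.0192 -0.0207]]
q [0.3367 0.323  1.8536 0.0343 0.9645 0.8312]
turn 0.0005066364601113982 shift after turn: x 0.007138678965104832 y -0.0002683682099660623 z -0.00015919053325173544
   shift in present axes [ 0.0071 -0.0004 -0.    ]
```

Request:
send_rows([
  [0.08, [0.004, 0, 0], 0],
  [0.08, [0.003, 0, 0], 0],
  [0.08, [0, 0, 0], 0],
])

```text
time: 32.85
tool_pos: [0.4424, 0.2566, 0.0035]
tool_rot: [[-0.008, 0.492, 0.871], [0.027, 0.87, -0.492], [-1.0, 0.02, -0.02]]
force: [-0.2, 0.3, -0.7]
grip_width: 0.851
```

Request:
send_rows([
  [0.045, [0, 0, 0], 0],
  [0.045, [0, 0, 0], 0],
  [0.045, [0, 0, 0], 0],
  [0.045, [0, 0, 0], 0],
  [0.045, [0, 0, 0], 0],
], squeeze=20)

```text
time: 33.48
tool_pos: [0.4427, 0.2568, 0.0038]
tool_rot: [[-0.007, 0.492, 0.871], [0.027, 0.87, -0.491], [-1.0, 0.02, -0.02]]
force: [0.2, 0.2, 0.1]
grip_width: 0.591
```

Request:
send_rows([
  [0.045, [-0.005, 0, 0], 0],
  [0.045, [-0.015, 0, 0], 0],
  [0.045, [-0.03, 0, 0], 0],
  [0.045, [-0.03, 0, 0], 0],
  [0.045, [-0.04, 0, 0], 0],
  [0.045, [-0.03, 0, 0], 0],
  [0.045, [-0.01, 0, 0], 0],
  [0.045, [0, 0, 0], 0],
])

```text
time: 34.48
tool_pos: [0.4436, 0.252, 0.1733]
tool_rot: [[-0.005, 0.492, 0.871], [0.028, 0.87, -0.491], [-1.0, 0.022, -0.018]]
force: [0.2, -0.1, -2.0]
grip_width: 0.591
```

Run:
```python
from h import *
s=st(); to(s,[*SP,.16],TH+np.pi/2)
```

```text
t 34.475 p [0.4436 0.252  0.1733] F [ 0.1816 -0.0597 -1.9628] g 0.05554128248681307
[[-0.0047  0.4918  0.8707]
 [ 0.028   0.8704 -0.4915]
 [-0.9996  0.0221 -0.0179]]
q [0.3277 0.0914 1.7425 0.0291 1.3032 0.8341]
turn -0.686254648806524 shift after turn: x 0.013308596727930222 y -0.2863748040111139 z 0.07991130663665039
   shift in present axes [ 0.0052 -0.1712  0.2434]
```

Request:
send_rows([
  [0.045, [0, 0, 0], -0.07],
  [0.045, [0, 0, 0], -0.11],
  [0.045, [0, 0, 0], -0.11],
  [0.045, [0, 0, 0], -0.11],
  [0.045, [0, 0, 0], -0.11],
  [0.045, [0, 0, 0], -0.1],
  [0.045, [0, 0, 0], -0.07],
  [0.045, [0, 0, 0], 0],
])

```text
time: 35.48
tool_pos: [0.4337, 0.2486, 0.1588]
tool_rot: [[-0.03, -0.186, 0.982], [0.019, 0.982, 0.187], [-0.999, 0.024, -0.026]]
force: [-0.4, -0.2, -0.8]
grip_width: 0.588
```

Request:
send_rows([
  [0.045, [0, -0.015, 0.004], 0],
  [0.045, [0, -0.028, 0.008], 0],
  [0.045, [0, -0.03, 0.008], 0],
  [0.045, [0, -0.03, 0.008], 0],
  [0.045, [0, -0.03, 0.008], 0],
  [0.045, [0, -0.03, 0.008], 0],
  [0.045, [0, -0.03, 0.008], 0],
  [0.045, [0, -0.03, 0.008], 0],
  [0.045, [0, -0.02, 0.006], 0],
  [0.045, [0, -0.01, 0.003], 0],
])

```text
time: 36.72
tool_pos: [0.5497, -0.0031, 0.1458]
tool_rot: [[-0.037, -0.176, 0.984], [0.016, 0.984, 0.177], [-0.999, 0.022, -0.034]]
force: [-0.6, -0.1, -0.8]
grip_width: 0.591
```

Run:
```python
from h import *
s=st(); a=TH+np.pi/2; T=SP+.0011*np.array([np.cos(a),np.sin(a)]); print(T); to(s,[*T,.07],a)
```

```text
t 36.725 p [ 0.5497 -0.0031  0.1458] F [-0.6102 -0.094  -0.7779] g 0.05552144263035683
[[-0.0371 -0.1763  0.9836]
 [ 0.0156  0.9841  0.177 ]
 [-0.9992  0.0219 -0.0338]]
q [-0.1689  0.2361  1.6351  0.0095  1.3096 -0.3492]
[ 0.5711 -0.0154]
turn 0.0053189863652529645 shift after turn: x 0.07578747531952962 y -0.015784254031467073 z 0.018994775625265324
   shift in present axes [ 0.0747 -0.0175  0.0214]
```

Request:
send_rows([
  [0.045, [-0.05, -0.008, 0.01], 0],
  [0.045, [-0.05, -0.008, 0.01], 0],
  [0.045, [0, 0, 0], 0],
  [0.045, [0.015, 0, 0], 0],
  [0.045, [0.02, 0, 0], 0],
  [0.045, [0.02, 0, 0], 0],
  [0.045, [0.02, 0, 0], 0],
  [0.045, [0.015, 0, 0], 0],
  [0.045, [0.008, 0, 0], 0],
  [0.045, [0, 0, 0], 0],
])

```text
time: 37.98
tool_pos: [0.5573, -0.0104, 0.1268]
tool_rot: [[-0.069, -0.178, 0.982], [0.023, 0.983, 0.18], [-0.997, 0.035, -0.064]]
force: [-0.3, 0.6, 0.7]
grip_width: 0.59
```

Run:
```python
from h import *
s=st(); a=TH+np.pi/2; T=SP+.0011*np.array([np.cos(a),np.sin(a)]); print(T); to(s,[*T,.07],a)
```

```text
t 37.975 p [ 0.5573 -0.0104  0.1268] F [-0.288   0.634   0.6937] g 0.05550242248328565
[[-0.0687 -0.1783  0.9816]
 [ 0.0229  0.9834  0.1803]
 [-0.9974  0.0349 -0.0635]]
q [-0.1802  0.2947  1.6048  0.0105  1.3139 -0.3638]
[ 0.5711 -0.0154]
turn 0.007391853198992493 shift after turn: x 0.056790478926003335 y -0.007324179749543705 z 0.01276218061479318
   shift in present axes [ 0.0556 -0.0094  0.0163]
```

Request:
send_rows([
  [0.045, [0, 0, 0], 0],
])

```text
time: 38.1
tool_pos: [0.5577, -0.0104, 0.1272]
tool_rot: [[-0.068, -0.178, 0.982], [0.023, 0.983, 0.18], [-0.997, 0.035, -0.063]]
force: [-1.0, -0.6, -0.8]
grip_width: 0.59
```

Request:
send_rows([
  [0.045, [-0.03, 0, 0], 0],
])

```text
time: 38.22
tool_pos: [0.5579, -0.0108, 0.1555]
tool_rot: [[-0.073, -0.178, 0.981], [0.024, 0.983, 0.18], [-0.997, 0.036, -0.067]]
force: [0.5, 0.5, -0.5]
grip_width: 0.591
```

Request:
send_rows([
  [0.045, [-0.03, 0, 0], 0],
])

```text
time: 38.35
tool_pos: [0.5607, -0.0116, 0.187]
tool_rot: [[-0.071, -0.178, 0.981], [0.023, 0.983, 0.18], [-0.997, 0.036, -0.066]]
force: [0.3, -0.4, -0.2]
grip_width: 0.592
```

Request:
send_rows([
  [0.045, [0, 0, 0], 0],
])

```text
time: 38.48
tool_pos: [0.5636, -0.0122, 0.1908]
tool_rot: [[-0.063, -0.178, 0.982], [0.022, 0.983, 0.18], [-0.998, 0.033, -0.058]]
force: [-0.2, -0.3, -0.8]
grip_width: 0.592
```

Request:
send_rows([
  [0.045, [0, 0, 0], 0],
])

```text
time: 38.6
tool_pos: [0.5633, -0.0122, 0.1903]
tool_rot: [[-0.063, -0.178, 0.982], [0.022, 0.983, 0.18], [-0.998, 0.033, -0.059]]
force: [-0.5, 0.3, -1.6]
grip_width: 0.59
```

Request:
send_rows([
  [0.045, [0, 0, 0], 0],
])

```text
time: 38.72
tool_pos: [0.5628, -0.0121, 0.1894]
tool_rot: [[-0.065, -0.178, 0.982], [0.022, 0.983, 0.18], [-0.998, 0.033, -0.06]]
force: [0.1, -0.4, -1.6]
grip_width: 0.59
```

Request:
send_rows([
  [0.045, [0.05, 0, 0], 0],
  [0.045, [0.025, 0, 0], 0],
  [0.045, [0.012, 0, 0], 0],
  [0.045, [0.005, 0, 0], 0],
  [0.045, [0, 0, 0], 0],
])

```text
time: 39.35
tool_pos: [0.5554, -0.0098, 0.0927]
tool_rot: [[-0.068, -0.178, 0.982], [0.023, 0.983, 0.18], [-0.997, 0.034, -0.063]]
force: [0.6, -0.5, -1.0]
grip_width: 0.595
```

Request:
send_rows([
  [0.045, [-0.005, 0, 0], 0],
  [0.045, [-0.012, 0, 0], 0],
  [0.045, [-0.025, 0, 0], 0],
  [0.045, [-0.05, 0, 0], 0],
  [0.045, [0, 0, 0], 0],
])

```text
time: 39.98
tool_pos: [0.5654, -0.0126, 0.1945]
tool_rot: [[-0.057, -0.178, 0.982], [0.021, 0.983, 0.18], [-0.998, 0.031, -0.052]]
force: [0.1, 0.1, -1.0]
grip_width: 0.589
```

Request:
send_rows([
  [0.045, [0.06, 0, 0], 0],
  [0.045, [0.02, 0, 0], 0],
  [0.045, [0.01, 0, 0], 0],
  [0.045, [0, 0, 0], 0],
  [0.045, [-0.005, 0, 0], 0],
  [0.045, [-0.012, 0, 0], 0],
  [0.045, [-0.025, 0, 0], 0],
  [0.045, [-0.05, 0, 0], 0],
  [0.045, [0, 0, 0], 0],
])

```text
time: 41.1
tool_pos: [0.5701, -0.0135, 0.2068]
tool_rot: [[-0.041, -0.179, 0.983], [0.018, 0.984, 0.18], [-0.999, 0.025, -0.037]]
force: [0.4, -0.3, -1.4]
grip_width: 0.589
```

Request:
send_rows([
  [0.045, [0.06, 0, 0], 0],
  [0.045, [0.03, 0, 0], 0],
  [0.045, [0, 0, 0], 0],
  [0.045, [0, 0, 0], 0],
  [0.045, [-0.005, 0, 0], 0],
  [0.045, [-0.012, 0, 0], 0],
  [0.045, [-0.025, 0, 0], 0],
  [0.045, [-0.05, 0, 0], 0],
  [0.045, [0, 0, 0], 0],
])

```text
time: 42.22
tool_pos: [0.5756, -0.0145, 0.2219]
tool_rot: [[-0.022, -0.179, 0.984], [0.014, 0.984, 0.18], [-1.0, 0.018, -0.019]]
force: [1.3, -0.1, -1.6]
grip_width: 0.588
```

The tilt now matches what it was at the grasp (-0.019), so the plate hangs level. Descending.

Request:
send_rows([
  [0.045, [0.055, 0, -0.003], 0.007],
  [0.045, [0.04, 0, 0], 0],
  [0.045, [0.025, 0, 0], 0],
  [0.045, [0.012, 0, 0], 0],
  [0.045, [0.005, 0, 0], 0],
  [0.045, [0, 0, 0], 0],
])

```text
time: 42.98
tool_pos: [0.5725, -0.0136, 0.0854]
tool_rot: [[-0.013, -0.172, 0.985], [0.013, 0.985, 0.173], [-1.0, 0.015, -0.011]]
force: [-0.2, -0.8, -0.9]
grip_width: 0.59
```

Run:
```python
from h import *
s=st(); a=TH+np.pi/2; T=SP+.0011*np.array([np.cos(a),np.sin(a)]); to(s,[*T,.055],a)
```

```text
t 42.975 p [ 0.5725 -0.0136  0.0854] F [-0.1737 -0.7649 -0.932 ] g 0.055475873162118036
[[-0.013  -0.1724  0.9849]
 [ 0.0127  0.9849  0.1725]
 [-0.9998  0.0148 -0.0106]]
q [-0.1811  0.3356  1.6445  0.011   1.1766 -0.3587]
turn 0.0012392657305930754 shift after turn: x 0.030357399402936545 y -0.0015214215470866063 z -0.0016468629800607784
   shift in present axes [ 0.0303 -0.002  -0.0013]
```

Request:
send_rows([
  [0.045, [0.015, -0.002, -0.0015], 0.001],
  [0.045, [0.01, 0, 0], 0],
  [0.045, [0.006, 0, 0], 0],
  [0.045, [0.002, 0, 0], 0],
  [0.045, [0, 0, 0], 0],
])

```text
time: 43.6
tool_pos: [0.5727, -0.016, 0.0522]
tool_rot: [[-0.009, -0.171, 0.985], [0.012, 0.985, 0.171], [-1.0, 0.013, -0.007]]
force: [-0.0, 0.3, -0.5]
grip_width: 0.586
```

Run:
```python
from h import *
s=st(); a=TH+np.pi/2; T=SP+.0011*np.array([np.cos(a),np.sin(a)]); to(s,[*T,.045],a)
```

```text
t 43.6 p [ 0.5727 -0.016   0.0522] F [-0.0338  0.2869 -0.4613] g 0.0550727883686568
[[-0.0089 -0.1713  0.9852]
 [ 0.0119  0.9851  0.1714]
 [-0.9999  0.0133 -0.0067]]
q [-0.185   0.378   1.6663  0.0113  1.1083 -0.3623]
turn 0.0001498828145072295 shift after turn: x 0.0072206541844307415 y 0.0008372096294566735 z -0.001515590076260623
   shift in present axes [ 0.0072  0.0007 -0.0015]
```

Request:
send_rows([
  [0.045, [0.001, 0.0008, -0.0015], 0],
  [0.045, [0.002, 0, 0], 0],
  [0.045, [0.001, 0, 0], 0],
  [0.045, [0.001, 0, 0], 0],
])

```text
time: 44.1
tool_pos: [0.5718, -0.0154, 0.0478]
tool_rot: [[-0.007, -0.171, 0.985], [0.012, 0.985, 0.171], [-1.0, 0.013, -0.005]]
force: [-0.3, -0.6, -1.1]
grip_width: 0.587
```

Request:
send_rows([
  [0.045, [0.001, 0, 0], 0],
  [0.045, [0.001, 0, 0], 0],
])

```text
time: 44.35
tool_pos: [0.5718, -0.0154, 0.0458]
tool_rot: [[-0.007, -0.171, 0.985], [0.012, 0.985, 0.171], [-1.0, 0.013, -0.005]]
force: [-0.1, 0.5, -0.8]
grip_width: 0.589
```

Run:
```python
from h import *
s=st(); a=TH+np.pi/2; T=SP+.0011*np.array([np.cos(a),np.sin(a)]); to(s,[*T,.045],a)
```

```text
t 44.35 p [ 0.5718 -0.0154  0.0458] F [-0.1399  0.4794 -0.7942] g 0.05537423451088732
[[-0.0069 -0.1714  0.9852]
 [ 0.0116  0.9851  0.1715]
 [-0.9999  0.0126 -0.0048]]
q [-0.1843  0.3842  1.6736  0.0114  1.0928 -0.3619]
turn 0.000264795227971959 shift after turn: x 0.0007727369247459148 y 8.76237461325297e-05 z -0.0006942767571156736
   shift in present axes [ 0.0008  0.0001 -0.0007]
```

Request:
send_rows([
  [0.045, [0.001, 0, -0.0007], 0],
  [0.045, [0.001, 0, 0], 0],
])

```text
time: 44.6
tool_pos: [0.571, -0.0155, 0.0436]
tool_rot: [[-0.007, -0.171, 0.985], [0.012, 0.985, 0.172], [-1.0, 0.013, -0.005]]
force: [0.5, -0.1, -1.8]
grip_width: 0.593
```

Request:
send_rows([
  [0.045, [0.001, 0, 0], 0],
])

```text
time: 44.72
tool_pos: [0.5711, -0.0155, 0.0426]
tool_rot: [[-0.007, -0.171, 0.985], [0.012, 0.985, 0.171], [-1.0, 0.013, -0.005]]
force: [-0.4, 0.5, -0.4]
grip_width: 0.588
```

Request:
send_rows([
  [0.045, [0.001, 0, 0], 0],
])

```text
time: 44.85
tool_pos: [0.571, -0.0155, 0.0415]
tool_rot: [[-0.007, -0.171, 0.985], [0.012, 0.985, 0.171], [-1.0, 0.013, -0.005]]
force: [-0.1, 0.4, -0.0]
grip_width: 0.588
```

Request:
send_rows([
  [0.045, [0.001, 0, 0], 0],
])

```text
time: 44.98
tool_pos: [0.571, -0.0155, 0.0404]
tool_rot: [[-0.007, -0.171, 0.985], [0.012, 0.985, 0.171], [-1.0, 0.013, -0.005]]
force: [0.6, 0.7, -1.3]
grip_width: 0.588
```

Request:
send_rows([
  [0.045, [0.001, 0, 0], 0],
])

```text
time: 45.1
tool_pos: [0.571, -0.0155, 0.0393]
tool_rot: [[-0.007, -0.171, 0.985], [0.012, 0.985, 0.171], [-1.0, 0.013, -0.005]]
force: [0.3, -0.2, -2.0]
grip_width: 0.59
```

Request:
send_rows([
  [0.045, [0.001, 0, 0], 0],
])

```text
time: 45.22
tool_pos: [0.5711, -0.0155, 0.0383]
tool_rot: [[-0.007, -0.171, 0.985], [0.012, 0.985, 0.171], [-1.0, 0.013, -0.005]]
force: [-0.6, 0.5, -1.0]
grip_width: 0.59
```

Request:
send_rows([
  [0.045, [0.001, 0, 0], 0],
])

```text
time: 45.35
tool_pos: [0.5711, -0.0155, 0.0378]
tool_rot: [[-0.007, -0.172, 0.985], [0.011, 0.985, 0.172], [-1.0, 0.013, -0.005]]
force: [-1.6, -0.8, 6.8]
grip_width: 0.589
```

Request:
send_rows([
  [0.045, [0.001, 0, 0], 0],
])

```text
time: 45.48
tool_pos: [0.5711, -0.0155, 0.0378]
tool_rot: [[-0.008, -0.172, 0.985], [0.011, 0.985, 0.172], [-1.0, 0.013, -0.006]]
force: [-2.9, 0.5, 6.5]
grip_width: 0.588
```

Request:
send_rows([
  [0.08, [0, 0, 0], 0],
  [0.08, [0, 0, 0], 0],
  [0.08, [0, 0, 0], 0],
  [0.08, [-0.005, 0, 0], 0],
  [0.08, [-0.012, 0, 0], 0],
  [0.08, [-0.025, 0, 0], 0],
  [0.08, [-0.05, 0, 0], 0],
  [0.08, [-0.05, 0, 0], 0],
  [0.08, [0, 0, 0], 0],
])

```text
time: 46.6
tool_pos: [0.5732, -0.0174, 0.1877]
tool_rot: [[-0.004, -0.172, 0.985], [0.011, 0.985, 0.172], [-1.0, 0.011, -0.002]]
force: [-0.2, 0.5, -0.4]
grip_width: 0.851
```

Run:
```python
from h import *
s=st(); snap('wrist','w10');snap('top','t10');snap('scene','s10')
t=cv2.imread('pics/w10.png');cv2.imwrite('pics/w10c.png',cv2.resize(t[150:310,250:410],None,fx=4,fy=4,interpolation=2))
```

```text
t 46.6 p [ 0.5732 -0.0174  0.1877] F [-0.2327  0.5241 -0.3913] g 0.07996021816080587
[[-0.0037 -0.1715  0.9852]
 [ 0.0109  0.9851  0.1716]
 [-0.9999  0.0114 -0.0018]]
q [-0.1872  0.2211  1.5617  0.0102  1.3645 -0.3617]
```

View pics/w10c.png

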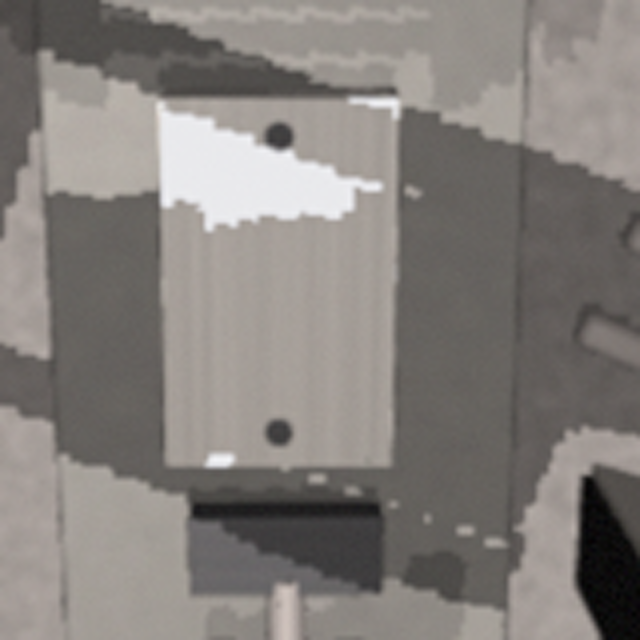

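View pics/s10.png

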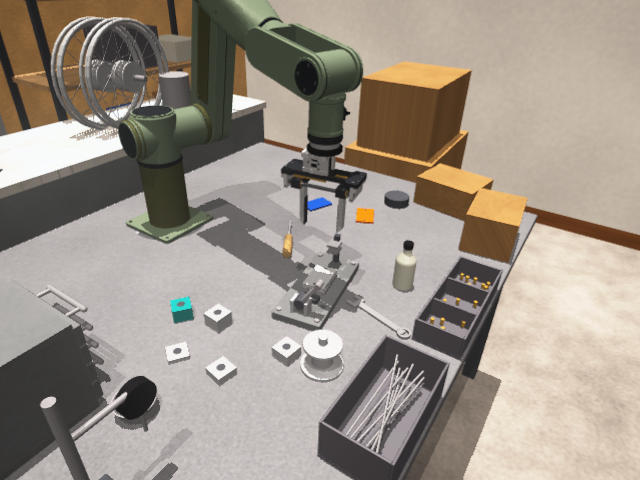

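View pics/t10.png

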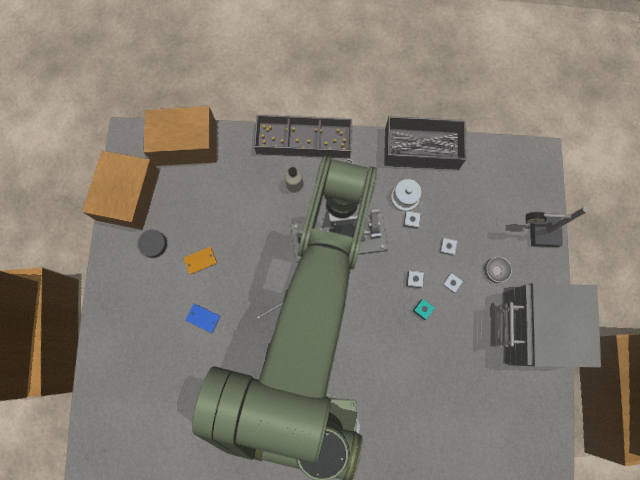

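Plate 2 is flush on plate 1. Block_c has been knocked to (412,219), beside the hub; the rest are unmoved. The pile under plate 2 is about 34 mm, so with a 6–10 mm plate the top is 40–44 mm. The 34 mm block_d then gives 74–78 mm, inside 69.5–81.5, while the 26 mm one would give at most 70 mm. So it's block_d at (415,279), not the turquoise one at (424,309).

Request:
send_rows([
  [0.07, [0, 0, 0], 0.122],
  [0.07, [0, 0, 0], 0.122],
  [0.07, [0, -0.04, -0.012], 0],
  [0.07, [0, -0.042, -0.013], 0],
  [0.07, [0, -0.042, -0.013], 0],
  [0.07, [0, -0.042, -0.013], 0],
  [0.07, [0, -0.042, -0.013], 0],
  [0.07, [0, -0.042, -0.013], 0],
  [0.07, [0, -0.042, -0.013], 0],
  [0.07, [0, 0, 0], 0],
])

```text
time: 48.0
tool_pos: [0.4386, -0.3011, 0.1561]
tool_rot: [[-0.054, 0.078, 0.995], [0.033, 0.997, -0.076], [-0.998, 0.029, -0.057]]
force: [0.1, 1.0, -0.3]
grip_width: 0.746
```

Run:
```python
from h import *
s=st(); im,m=snap('wrist','w11'); print(proj(m,[[.4517,-.2555,.034]]))
t=cv2.imread('pics/w11.png')
```

```text
t 48.0 p [ 0.4386 -0.3011  0.1561] F [ 0.1484  0.9737 -0.2736] g 0.07014074898841569
[[-0.0543  0.0779  0.9955]
 [ 0.0329  0.9965 -0.0762]
 [-0.998   0.0286 -0.0567]]
q [-0.7557  0.2079  1.6476 -0.0137  1.3483 -0.675 ]
[[340.1279 178.3678]]
```

View pics/w11.png

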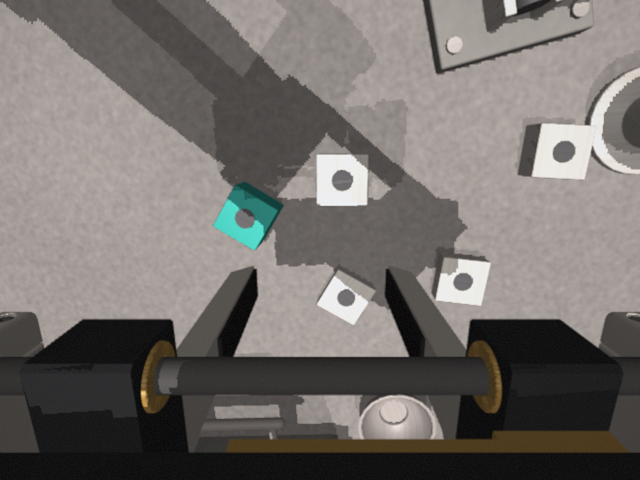

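Block_d is at (342,180), next to the turquoise one at (248,215), and matches its predicted spot. I'll take the tilt out with the up/down cycles that worked.

Request:
send_rows([
  [0.07, [-0.005, 0, 0], 0],
  [0.07, [-0.012, 0, 0], 0],
  [0.07, [-0.025, 0, 0], 0],
  [0.07, [-0.05, 0, 0], 0],
  [0.07, [0, 0, 0], 0],
])

```text
time: 48.68
tool_pos: [0.446, -0.2971, 0.251]
tool_rot: [[-0.056, 0.069, 0.996], [0.037, 0.997, -0.067], [-0.998, 0.033, -0.059]]
force: [0.8, -0.0, -0.0]
grip_width: 0.744
```

Request:
send_rows([
  [0.07, [0.06, 0, 0], 0],
  [0.07, [0.03, 0, 0], 0],
  [0.07, [0, 0, 0], 0],
  [0.07, [0, 0, 0], 0],
  [0.07, [-0.005, 0, 0], 0],
  [0.07, [-0.012, 0, 0], 0],
  [0.07, [-0.025, 0, 0], 0],
  [0.07, [-0.05, 0, 0], 0],
  [0.07, [0, 0, 0], 0],
])

```text
time: 49.8
tool_pos: [0.4512, -0.2969, 0.2652]
tool_rot: [[-0.043, 0.063, 0.997], [0.026, 0.998, -0.062], [-0.999, 0.023, -0.045]]
force: [0.2, -0.8, -0.4]
grip_width: 0.743
```

Run:
```python
from h import *
m=load('w11'); f=fit(Lb,px2w(m,[(367.5,154.5),(368,205.5),(317.5,206),(317,154.5)],.034)[:,:2]); print(f)
s=st(); to(s,[*f[1],.06],f[0]+np.pi/2)
```

```text
(np.float64(-0.05980429281955899), array([ 0.45352023, -0.25749279]), np.float64(0.0009565945151656652))
t 49.8 p [ 0.4512 -0.2969  0.2652] F [ 0.1824 -0.783  -0.3591] g 0.06985587487025605
[[-0.0435  0.0627  0.9971]
 [ 0.0256  0.9978 -0.0617]
 [-0.9987  0.0228 -0.045 ]]
q [-0.7356  0.1289  1.509  -0.0102  1.5532 -0.6729]
turn -0.002978204400000628 shift after turn: x 0.20515769163267783 y 0.03943114840910927 z -7.617816128249397e-05
   shift in present axes [0.2058 0.0347 0.0091]
```

Request:
send_rows([
  [0.07, [0.06, 0, 0], 0],
  [0.07, [0.04, 0, 0], 0],
  [0.07, [0, 0, 0], 0],
  [0.07, [0, 0, 0], 0],
  [0.07, [-0.005, 0, 0], 0],
  [0.07, [-0.012, 0, 0], 0],
  [0.07, [-0.025, 0, 0], 0],
  [0.07, [-0.05, 0, 0], 0],
  [0.07, [0, 0, 0], 0],
])

```text
time: 50.92
tool_pos: [0.4559, -0.3012, 0.2736]
tool_rot: [[-0.025, 0.063, 0.998], [0.009, 0.998, -0.063], [-1.0, 0.007, -0.026]]
force: [-0.9, -0.9, -0.0]
grip_width: 0.745
```

Request:
send_rows([
  [0.07, [0.06, 0, 0], 0],
  [0.07, [0.04, 0, 0], 0],
  [0.07, [0, 0, 0], 0],
  [0.07, [0, 0, 0], 0],
  [0.07, [-0.005, 0, 0], 0],
  [0.07, [-0.012, 0, 0], 0],
  [0.07, [-0.025, 0, 0], 0],
  [0.07, [-0.05, 0, 0], 0],
  [0.07, [0, 0, 0], 0],
])

```text
time: 52.05
tool_pos: [0.4607, -0.3054, 0.2828]
tool_rot: [[-0.006, 0.062, 0.998], [-0.008, 0.998, -0.062], [-1.0, -0.008, -0.006]]
force: [0.9, -0.7, 0.2]
grip_width: 0.744
```

Request:
send_rows([
  [0.07, [0.06, 0.015, 0], 0],
  [0.07, [0.05, 0.015, 0], 0],
  [0.07, [0.03, 0.005, 0], 0],
  [0.07, [0.01, 0, 0], 0],
  [0.07, [0, 0, 0], 0],
])

```text
time: 52.68
tool_pos: [0.4651, -0.2739, 0.1347]
tool_rot: [[0.003, 0.063, 0.998], [-0.016, 0.998, -0.063], [-1.0, -0.016, 0.004]]
force: [0.3, -0.2, 0.4]
grip_width: 0.741
```

Run:
```python
from h import *
im,m=snap('wrist','w12')
s=st(); to(s,[.4535,-.2575,.06],-.06+np.pi/2)
```

```text
t 52.725 p [ 0.4655 -0.2742  0.1354] F [ 0.2283 -0.1657  0.2628] g 0.0700785484776654
[[ 0.0034  0.063   0.998 ]
 [-0.0167  0.9979 -0.063 ]
 [-0.9999 -0.0164  0.0045]]
q [-0.6858  0.1942  1.709  -0.0114  1.2251 -0.619 ]
turn -0.00307065649490168 shift after turn: x 0.07535911368562737 y 0.015964195136887443 z -0.012935424957652156
   shift in present axes [ 0.075   0.0172 -0.0133]
```

View pics/w12.png

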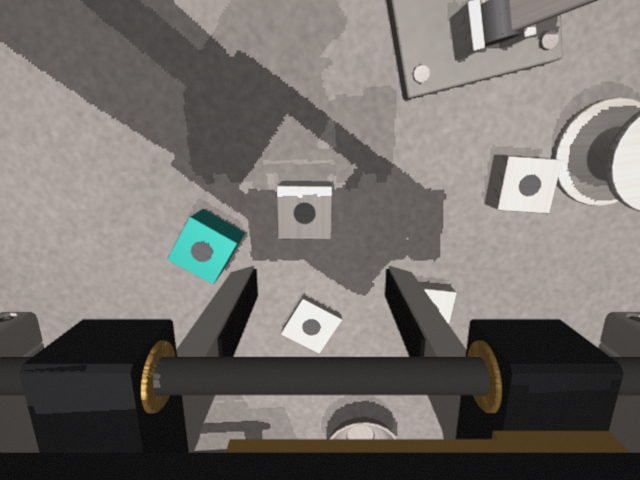

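Run:
```python
from h import *
im=cv2.imread('pics/w12.png');cv2.imwrite('pics/w12c.png',cv2.resize(im[170:255,260:350],None,fx=7,fy=7,interpolation=2))
```

```text
(no output)
```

View pics/w12c.png

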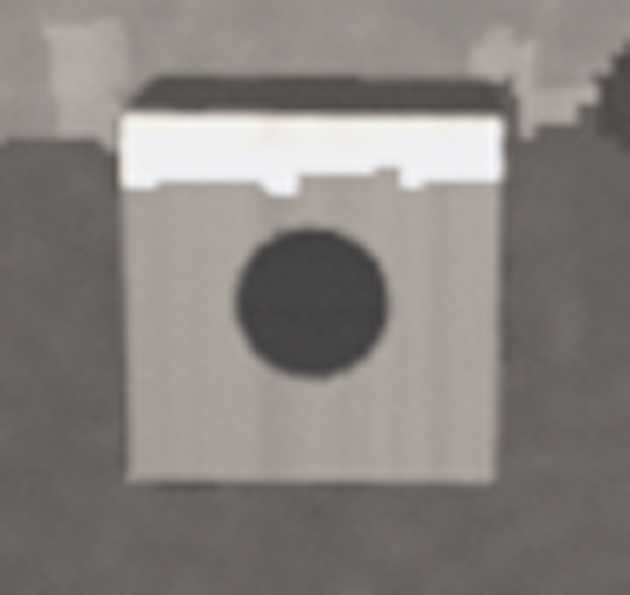

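Run:
```python
from h import *
m=load('w12'); f=fit(Lb,px2w(m,np.array([(504,113),(496,481),(126,482),(119,114)])/7+[260,170],.034)[:,:2]); print(f)
s=r.get_state(); to(s,[*f[1],.06],f[0]+np.pi/2)
```

```text
(np.float64(-0.069203210193353), array([ 0.45312823, -0.2573521 ]), np.float64(0.00033823826986212335))
turn 0.006132553698451559 shift after turn: x 0.07535911368562737 y 0.015966313975252208 z -0.013462904638058562
   shift in present axes [ 0.07502486  0.01728302 -0.01370172]
```

Request:
send_rows([
  [0.07, [0, 0.008, -0.007], 0.006],
  [0.07, [0, 0.008, -0.0065], 0],
  [0.07, [0.03, 0, 0], 0],
  [0.07, [0.025, 0, 0], 0],
  [0.07, [0.012, 0, 0], 0],
  [0.07, [0.004, 0, 0], 0],
  [0.07, [0, 0, 0], 0],
])

```text
time: 53.6
tool_pos: [0.4567, -0.2606, 0.0707]
tool_rot: [[0.016, 0.07, 0.997], [-0.026, 0.997, -0.069], [-1.0, -0.025, 0.017]]
force: [-0.4, 0.2, -0.1]
grip_width: 0.745
```

Run:
```python
from h import *
s=st(); to(s,[.4531,-.2574,.012],1.5016)
```

```text
t 53.6 p [ 0.4567 -0.2606  0.0707] F [-0.3562  0.2334 -0.0895] g 0.0700060681093292
[[ 0.0155  0.0699  0.9974]
 [-0.0262  0.9972 -0.0694]
 [-0.9995 -0.025   0.0173]]
q [-0.676   0.2405  1.8055 -0.0122  1.0672 -0.6005]
turn -0.0007444915858787482 shift after turn: x 0.0586851707588807 y 0.0028963951804970526 z -0.003850363002008258
   shift in present axes [ 0.0585  0.0044 -0.0049]
```

Request:
send_rows([
  [0.07, [0.005, 0.004, -0.0045], 0],
  [0.07, [0.015, 0, 0], 0],
  [0.07, [0.012, 0, 0], 0],
  [0.07, [0.004, 0, 0], 0],
  [0.07, [0, 0, 0], 0],
])

```text
time: 54.22
tool_pos: [0.4536, -0.2575, 0.0331]
tool_rot: [[0.017, 0.07, 0.997], [-0.027, 0.997, -0.07], [-0.999, -0.026, 0.019]]
force: [0.1, -0.4, -0.8]
grip_width: 0.746
```

Run:
```python
from h import *
s=st(); to(s,[.4531,-.2574,.012],1.5016)
```

```text
t 54.225 p [ 0.4536 -0.2575  0.0331] F [ 0.1076 -0.4388 -0.8097] g 0.07014628799677489
[[ 0.0171  0.07    0.9974]
 [-0.0274  0.9972 -0.0695]
 [-0.9995 -0.0262  0.019 ]]
q [-0.6753  0.2902  1.8374 -0.0129  0.9836 -0.5985]
turn -0.000874544425148116 shift after turn: x 0.02111896321313869 y 0.00010897958437382751 z -0.000504419225609223
   shift in present axes [ 0.0211  0.0007 -0.0009]
```

Request:
send_rows([
  [0.07, [0.006, 0.0006, -0.0009], 0],
  [0.07, [0.008, 0, 0], 0],
  [0.07, [0.005, 0, 0], 0],
  [0.07, [0.002, 0, 0], 0],
  [0.07, [0, 0, 0], 0],
])

```text
time: 54.85
tool_pos: [0.4535, -0.2578, 0.011]
tool_rot: [[0.018, 0.07, 0.997], [-0.028, 0.997, -0.07], [-0.999, -0.027, 0.02]]
force: [0.6, -0.5, 0.8]
grip_width: 0.744
```

Request:
send_rows([
  [0.035, [0, 0, 0], 0],
  [0.035, [0, 0, 0], 0],
  [0.035, [0, 0, 0], 0],
  [0.035, [0, 0, 0], 0],
  [0.035, [0, 0, 0], 0],
], squeeze=20)

```text
time: 55.48
tool_pos: [0.4539, -0.2581, 0.0115]
tool_rot: [[0.019, 0.07, 0.997], [-0.029, 0.997, -0.069], [-0.999, -0.027, 0.021]]
force: [0.2, 0.1, -0.8]
grip_width: 0.465
```

Run:
```python
from h import *
s=st(); to(s,[.4531,-.2574,.012],1.5016)
```

```text
t 55.475 p [ 0.4539 -0.2581  0.0115] F [ 0.2435  0.0719 -0.8262] g 0.04366300841546388
[[ 0.0186  0.07    0.9974]
 [-0.0287  0.9972 -0.0694]
 [-0.9994 -0.0274  0.0206]]
q [-0.6758  0.3266  1.8462 -0.0134  0.9363 -0.5983]
turn -0.0008580428009201668 shift after turn: x -0.0004791804156746432 y 0.0006789360231539513 z -0.0008175173126606686
   shift in present axes [-0.0005  0.0007 -0.0008]
```

Request:
send_rows([
  [0.035, [-0.005, 0, 0], 0],
  [0.035, [-0.015, 0, 0], 0],
  [0.035, [-0.03, 0, 0], 0],
  [0.035, [-0.05, 0, 0], 0],
  [0.035, [-0.05, 0, 0], 0],
  [0.035, [-0.05, 0, 0], 0],
  [0.035, [0, 0, 0], 0],
])

```text
time: 56.35
tool_pos: [0.4495, -0.2516, 0.222]
tool_rot: [[0.02, 0.07, 0.997], [-0.029, 0.997, -0.069], [-0.999, -0.028, 0.022]]
force: [0.2, 0.3, -0.9]
grip_width: 0.47
```

Run:
```python
from h import *
s=st(); a=TH+np.pi/2; T=SP-.0007*np.array([np.cos(a),np.sin(a)]); print(T); to(s,[*T,.22],a)
```

```text
t 56.35 p [ 0.4495 -0.2516  0.222 ] F [ 0.1602  0.2708 -0.9154] g 0.04415314424991911
[[ 0.0198  0.07    0.9973]
 [-0.0294  0.9972 -0.0694]
 [-0.9994 -0.0279  0.0218]]
q [-0.6712  0.042   1.6913 -0.0109  1.3745 -0.5995]
[ 0.5714 -0.0172]
turn -0.24209577584819453 shift after turn: x 0.0020198031717453546 y 0.21007695417768374 z 0.1602558770810057
   shift in present axes [-0.0025  0.2423  0.1053]
```

Request:
send_rows([
  [0.035, [0, 0, 0], -0.08],
  [0.035, [0, 0, 0], -0.08],
  [0.035, [0, 0, 0], -0.08],
  [0.035, [0, 0.026, 0.02], 0],
  [0.035, [0, 0.035, 0.027], 0],
  [0.035, [0, 0.035, 0.027], 0],
  [0.035, [0, 0.035, 0.027], 0],
  [0.035, [0, 0.035, 0.027], 0],
  [0.035, [0, 0.026, 0.02], 0],
  [0.035, [0, 0.0, 0.0], 0],
])

```text
time: 57.6
tool_pos: [0.5552, -0.0266, 0.2082]
tool_rot: [[0.001, -0.175, 0.985], [-0.022, 0.984, 0.175], [-1.0, -0.022, -0.002]]
force: [0.4, -0.0, -1.6]
grip_width: 0.47
```

Run:
```python
from h import *
s=st(); a=TH+np.pi/2; T=SP-.0007*np.array([np.cos(a),np.sin(a)]); print(T); to(s,[*T,.1],a)
```

```text
t 57.6 p [ 0.5552 -0.0266  0.2082] F [ 0.4109 -0.0314 -1.5624] g 0.04413553513997249
[[ 0.0015 -0.1748  0.9846]
 [-0.0222  0.9844  0.1748]
 [-0.9998 -0.0221 -0.0025]]
q [-0.1902  0.1624  1.5879 -0.0219  1.3857 -0.362 ]
[ 0.5714 -0.0172]
turn 0.003747954442978152 shift after turn: x 0.10817200427746695 y 0.006530807087021671 z 0.01757134104112301
   shift in present axes [0.108  0.0089 0.0179]
```

Request:
send_rows([
  [0.035, [0.05, 0.004, 0.008], 0.003],
  [0.035, [0.03, 0.003, 0.005], 0],
  [0.035, [0, 0, 0], 0],
  [0.035, [0, 0, 0], 0],
  [0.035, [-0.005, 0, 0], 0],
  [0.035, [-0.012, 0, 0], 0],
  [0.035, [-0.025, 0, 0], 0],
  [0.035, [-0.05, 0, 0], 0],
  [0.035, [0, 0, 0], 0],
])

```text
time: 58.72
tool_pos: [0.5678, -0.0211, 0.2295]
tool_rot: [[0.011, -0.169, 0.986], [-0.027, 0.985, 0.169], [-1.0, -0.028, 0.006]]
force: [-0.3, -0.4, -1.6]
grip_width: 0.468
```

Run:
```python
from h import *
s=st(); a=TH+np.pi/2; T=SP-.0007*np.array([np.cos(a),np.sin(a)]); print(T); to(s,[*T,.1],a)
```

```text
t 58.725 p [ 0.5678 -0.0211  0.2295] F [-0.2949 -0.42   -1.6235] g 0.043965726514805986
[[ 0.0105 -0.1689  0.9856]
 [-0.0266  0.9852  0.1692]
 [-0.9996 -0.028   0.0059]]
q [-0.1747  0.166   1.5393 -0.0247  1.4213 -0.3411]
[ 0.5714 -0.0172]
turn -0.002172014889708862 shift after turn: x 0.12949123164606116 y 0.0032626528300853308 z 0.004286403397132356
   shift in present axes [0.1294 0.0069 0.0035]
```

Request:
send_rows([
  [0.035, [0.055, 0.004, 0.002], -0.002],
  [0.035, [0.045, 0.002, 0.001], 0],
  [0.035, [0.025, 0, 0], 0],
  [0.035, [0.012, 0, 0], 0],
  [0.035, [0.004, 0, 0], 0],
  [0.035, [0, 0, 0], 0],
])

```text
time: 59.48
tool_pos: [0.5744, -0.0192, 0.0895]
tool_rot: [[0.02, -0.171, 0.985], [-0.028, 0.985, 0.171], [-0.999, -0.032, 0.015]]
force: [0.4, 0.3, -1.1]
grip_width: 0.469
```

Run:
```python
from h import *
s=st(); a=TH+np.pi/2; T=SP-.0007*np.array([np.cos(a),np.sin(a)]); print(T); to(s,[*T,.065],a); snap('wrist','w13')
```

```text
t 59.475 p [ 0.5744 -0.0192  0.0895] F [ 0.3676  0.343  -1.1114] g 0.044043101128397766
[[ 0.0202 -0.1706  0.9851]
 [-0.0285  0.9848  0.1711]
 [-0.9994 -0.0315  0.0151]]
q [-0.1692  0.3121  1.6667 -0.0272  1.1382 -0.3299]
[ 0.5714 -0.0172]
turn -0.00046726972170496595 shift after turn: x 0.024505018554917476 y 0.0024964864106173817 z -0.0025842689004505785
   shift in present axes [ 0.0244  0.0033 -0.003 ]
```

View pics/w13.png

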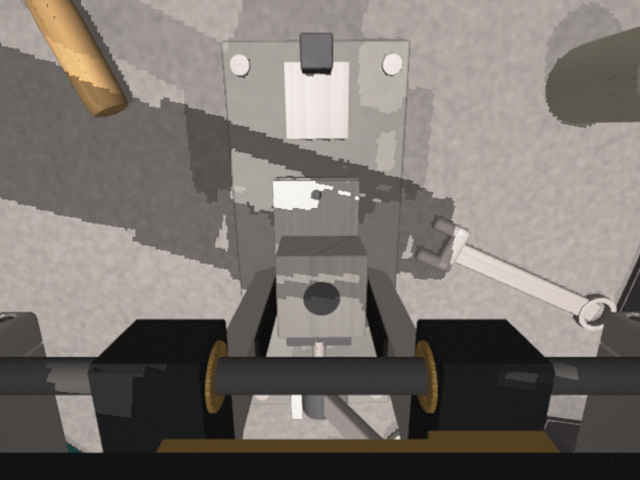

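Request:
send_rows([
  [0.035, [0.008, 0.003, -0.003], 0],
  [0.035, [0.01, 0, 0], 0],
  [0.035, [0.005, 0, 0], 0],
  [0.035, [0.002, 0, 0], 0],
  [0.035, [0, 0, 0], 0],
])

```text
time: 60.15
tool_pos: [0.5732, -0.0176, 0.0652]
tool_rot: [[0.025, -0.171, 0.985], [-0.029, 0.985, 0.171], [-0.999, -0.033, 0.02]]
force: [-0.9, -0.2, -1.0]
grip_width: 0.465
```

Run:
```python
from h import *
s=st(); a=TH+np.pi/2; T=SP-.0007*np.array([np.cos(a),np.sin(a)]); to(s,[*T,.06],a)
```

```text
t 60.15 p [ 0.5732 -0.0176  0.0652] F [-0.9391 -0.1667 -1.0306] g 0.04369424170845634
[[ 0.0249 -0.1706  0.985 ]
 [-0.0293  0.9848  0.1713]
 [-0.9993 -0.0331  0.0195]]
q [-0.1667  0.3392  1.6889 -0.028   1.0842 -0.3259]
turn -0.0004204839191790377 shift after turn: x 0.005165399823280209 y 0.0007131529386926353 z -0.0016928669733769016
   shift in present axes [ 0.0051  0.0009 -0.0018]
```

Request:
send_rows([
  [0.035, [0.001, 0.0007, -0.0017], 0],
  [0.035, [0.002, 0, 0], 0],
  [0.035, [0.002, 0, 0], 0],
  [0.035, [0.001, 0, 0], 0],
])

```text
time: 60.65
tool_pos: [0.572, -0.0175, 0.0593]
tool_rot: [[0.026, -0.171, 0.985], [-0.029, 0.985, 0.171], [-0.999, -0.034, 0.021]]
force: [0.6, 0.4, -1.9]
grip_width: 0.467
```

Request:
send_rows([
  [0.035, [0.001, 0, 0], 0],
  [0.035, [0.001, 0, 0], 0],
])

```text
time: 60.9
tool_pos: [0.5721, -0.0176, 0.0572]
tool_rot: [[0.026, -0.171, 0.985], [-0.029, 0.985, 0.171], [-0.999, -0.034, 0.021]]
force: [-0.7, 0.1, -1.3]
grip_width: 0.467
```

Request:
send_rows([
  [0.035, [0.001, 0, 0], 0],
])

```text
time: 61.02
tool_pos: [0.5722, -0.0176, 0.0562]
tool_rot: [[0.026, -0.171, 0.985], [-0.029, 0.985, 0.171], [-0.999, -0.034, 0.021]]
force: [0.7, -0.2, -1.2]
grip_width: 0.468
```

Request:
send_rows([
  [0.035, [0.001, 0, 0], 0],
])

```text
time: 61.15
tool_pos: [0.5722, -0.0176, 0.0551]
tool_rot: [[0.026, -0.171, 0.985], [-0.029, 0.985, 0.171], [-0.999, -0.034, 0.021]]
force: [1.0, -0.1, -2.0]
grip_width: 0.463
```

Request:
send_rows([
  [0.035, [0.001, 0, 0], 0],
])

```text
time: 61.28
tool_pos: [0.5722, -0.0177, 0.054]
tool_rot: [[0.026, -0.17, 0.985], [-0.029, 0.985, 0.171], [-0.999, -0.034, 0.021]]
force: [-0.7, 0.0, -1.2]
grip_width: 0.463
```

Request:
send_rows([
  [0.035, [0.001, 0, 0], 0],
])

```text
time: 61.4
tool_pos: [0.5723, -0.0177, 0.053]
tool_rot: [[0.026, -0.171, 0.985], [-0.029, 0.985, 0.171], [-0.999, -0.034, 0.021]]
force: [0.1, -0.6, -1.5]
grip_width: 0.468
```

Request:
send_rows([
  [0.035, [0.001, 0, 0], 0],
])

```text
time: 61.52
tool_pos: [0.5724, -0.0178, 0.0522]
tool_rot: [[0.026, -0.171, 0.985], [-0.03, 0.985, 0.171], [-0.999, -0.034, 0.021]]
force: [-1.2, 1.3, 4.3]
grip_width: 0.467
```

Contact at TCP 0.0522 puts the pile top at about 40.7 mm and the finished top at about 74.7 mm, within the lips (69.5–81.5). Releasing.

Request:
send_rows([
  [0.035, [0.0007, 0, 0], 0],
])

```text
time: 61.65
tool_pos: [0.5724, -0.0178, 0.0522]
tool_rot: [[0.026, -0.171, 0.985], [-0.03, 0.985, 0.171], [-0.999, -0.034, 0.021]]
force: [-2.0, 0.3, 5.2]
grip_width: 0.469
```

Request:
send_rows([
  [0.07, [0, 0, 0], 0],
  [0.07, [0, 0, 0], 0],
  [0.07, [0, 0, 0], 0],
  [0.07, [-0.005, 0, 0], 0],
  [0.07, [-0.015, 0, 0], 0],
  [0.07, [-0.03, 0, 0], 0],
  [0.07, [-0.05, 0, 0], 0],
  [0.07, [-0.05, 0, 0], 0],
  [0.07, [0, 0, 0], 0],
])

```text
time: 62.78
tool_pos: [0.5698, -0.0133, 0.2115]
tool_rot: [[0.032, -0.17, 0.985], [-0.03, 0.985, 0.171], [-0.999, -0.036, 0.027]]
force: [0.2, -0.9, 0.4]
grip_width: 0.747
```

Run:
```python
from h import *
s=st(); snap('wrist','w14');snap('scene','s14')
t=cv2.imread('pics/s14.png');cv2.imwrite('pics/s14c.png',cv2.resize(t[200:340,230:400],None,fx=4,fy=4,interpolation=2))
t=cv2.imread('pics/w14.png');cv2.imwrite('pics/w14c.png',cv2.resize(t[50:370,220:420],None,fx=1.8,fy=1.8,interpolation=2))
```

```text
t 62.775 p [ 0.5698 -0.0133  0.2115] F [ 0.1757 -0.8591  0.3637] g 0.07023113825030929
[[ 0.0322 -0.1704  0.9848]
 [-0.0305  0.9847  0.1714]
 [-0.999  -0.0355  0.0265]]
q [-0.1601  0.1678  1.5751 -0.0255  1.362  -0.3271]
```

View pics/s14c.png

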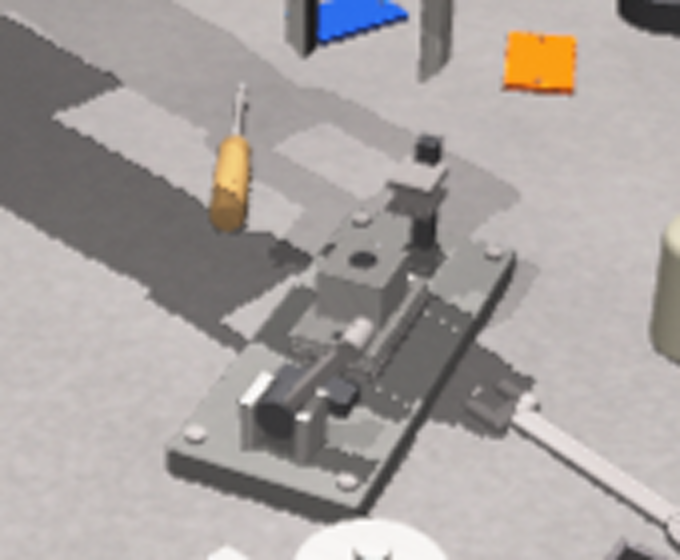

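View pics/w14c.png

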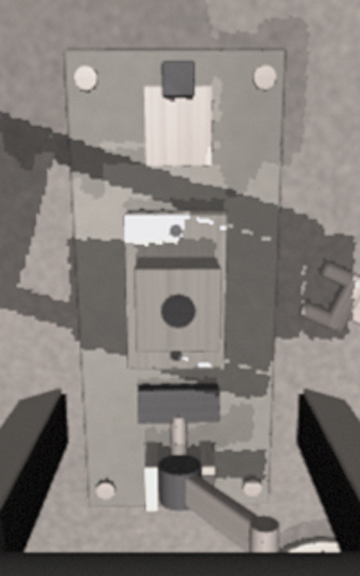

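Run:
```python
from h import *
m=load('w14'); o=[220,50]
f=fit(Lb,px2w(m,np.array([(219.5,267),(214.5,352),(137,352),(134.5,268)])/1.8+o,.0747)[:,:2]); print(f,stand(f[1]))
f=fit(Lp,px2w(m,np.array([(227,211),(222,369),(128,368),(124,214)])/1.8+o,.0407)[:,:2]); print(f,stand(f[1]))
s=r.get_state(); R=np.array([[np.cos(TH),-np.sin(TH)],[np.sin(TH),np.cos(TH)]]); g=R@[.085,-.12]+SP; print(g); to(s,[*g,.2],TH)
g=R@[.085,-.12]+SP; to(s,[*g,.2],TH+np.pi/2)
```

```text
(np.float64(0.16293727962850732), array([ 0.5714066 , -0.01718198]), np.float64(0.001721216172802964)) [-1.16999155e-05 -6.90165490e-04]
(np.float64(0.16859195330239263), array([ 0.57129053, -0.01637298]), np.float64(0.0010731434692312636)) [1.24069769e-05 1.26767604e-04]
[ 0.67558416 -0.12018131]
turn 1.5702874254338761 shift after turn: x 0.00627994763586856 y 0.0889991539184561 z 0.12426485868543588
   shift in present axes [ 0.01188899 -0.12394965  0.08886607]
turn -0.0005089013610204418 shift after turn: x 0.00627994763586856 y -0.12426485868543588 z 0.08899915391845613
   shift in present axes [ 0.01188899 -0.12394965  0.08886607]
```

The block is centred within 0.7 mm, both plates within 0.2 mm. Now to close the lever: fingers shut, on to its +x side.

Request:
send_rows([
  [0, [0, -0.02, 0.015], 0],
  [0, [0, -0.03, 0.022], 0],
  [0, [0, -0.03, 0.022], 0],
  [0, [0, -0.03, 0.022], 0],
  [0, [0, -0.01, 0.008], 0],
  [0, [0, 0, 0], 0],
])

```text
time: 63.62
tool_pos: [0.6693, -0.1157, 0.1977]
tool_rot: [[-0.0, -0.173, 0.985], [-0.022, 0.985, 0.173], [-1.0, -0.022, -0.004]]
force: [-0.7, -1.2, 0.0]
grip_width: 0.143
```

Run:
```python
from h import *
s=st(); print(stand(s['tool_pos'])); snap('scene','s15')
R=np.array([[np.cos(TH),-np.sin(TH)],[np.sin(TH),np.cos(TH)]]); g=R@[.085,-.119]+SP;to(s,[*g,.1],TH+np.pi/2)
```

```text
t 63.625 p [ 0.6693 -0.1157  0.1977] F [-0.7443 -1.1784  0.008 ] g 0.013438487798085284
[[-0.0002 -0.1725  0.985 ]
 [-0.0221  0.9848  0.1725]
 [-0.9998 -0.0217 -0.004 ]]
q [-0.2876  0.4285  1.2702 -0.0214  1.4369 -0.4582]
[ 0.0796 -0.1145]
turn 0.0014585674166536222 shift after turn: x 0.09774576725067288 y -0.0045036993317181685 z 0.0054017207931453225
   shift in present axes [ 0.0978 -0.0024  0.0058]
```

View pics/s15.png

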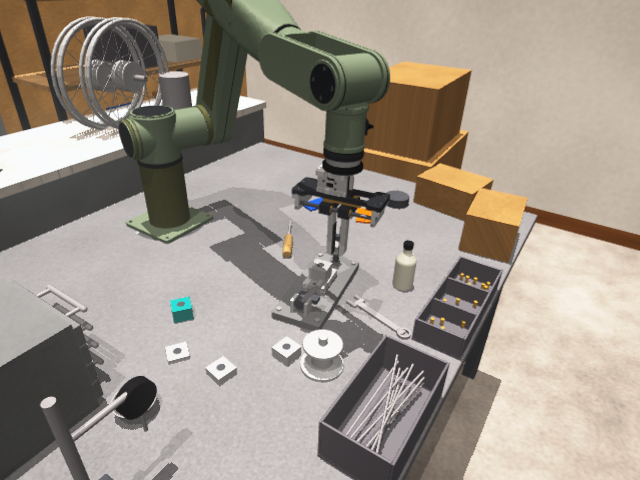

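Request:
send_rows([
  [0, [0, -0.002, 0.008], 0.001],
  [0, [0.03, 0, 0], 0],
  [0, [0.03, 0, 0], 0],
  [0, [0.02, 0, 0], 0],
  [0, [0.01, 0, 0], 0],
  [0, [0, 0, 0], 0],
])

```text
time: 64.42
tool_pos: [0.6777, -0.113, 0.1077]
tool_rot: [[0.002, -0.177, 0.984], [-0.022, 0.984, 0.177], [-1.0, -0.022, -0.001]]
force: [0.3, -0.4, 0.1]
grip_width: 0.004
```

Run:
```python
from h import *
s=st(); print(stand(s['tool_pos'])); snap('scene','s16')
t=cv2.imread('pics/s16.png');cv2.imwrite('pics/s16c.png',cv2.resize(t[180:340,230:420],None,fx=4,fy=3.7,interpolation=2))
```

```text
t 64.425 p [ 0.6777 -0.113   0.1077] F [ 0.3204 -0.396   0.0564] g 0.00040586286197986856
[[ 0.0025 -0.1768  0.9842]
 [-0.0217  0.984   0.1768]
 [-0.9998 -0.0218 -0.0014]]
q [-0.2809  0.5184  1.3324 -0.021   1.2825 -0.4528]
[ 0.0883 -0.1133]
```

View pics/s16c.png

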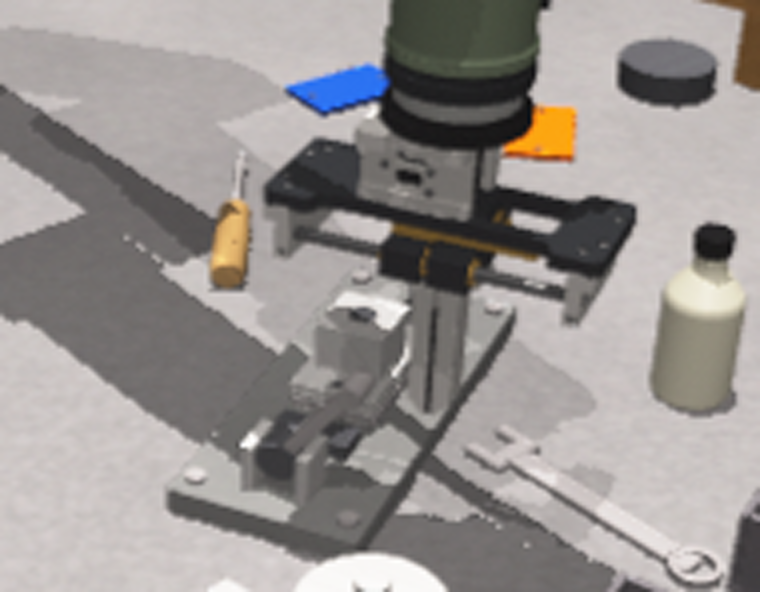

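Request:
send_rows([
  [0, [0.006, -0.004, 0], 0.005],
  [0, [0.001, -0.001, -0.004], 0],
  [0, [0, 0, -0.01], 0],
  [0, [0, 0, -0.012], 0],
  [0, [0, 0, -0.012], 0],
  [0, [0, 0, -0.012], 0],
  [0, [0, 0, -0.012], 0],
])

```text
time: 65.35
tool_pos: [0.6306, -0.1287, 0.1158]
tool_rot: [[0.044, -0.169, 0.985], [-0.022, 0.985, 0.17], [-0.999, -0.03, 0.04]]
force: [3.3, 3.4, 5.7]
grip_width: 0.004
```

Run:
```python
from h import *
s=st(); print(stand(s['tool_pos']))
```

```text
t 65.35 p [ 0.6306 -0.1287  0.1158] F [3.2832 3.3643 5.6518] g 0.0003941771078857987
[[ 0.0443 -0.1692  0.9846]
 [-0.0224  0.9851  0.1703]
 [-0.9988 -0.0296  0.0399]]
q [-0.3321  0.397   1.4906 -0.0072  1.2047 -0.5004]
[ 0.0393 -0.1207]
```

Run:
```python
from h import *
snap('scene','s17');snap('wrist','w17')
t=cv2.imread('pics/s17.png');cv2.imwrite('pics/s17c.png',cv2.resize(t[200:340,230:400],None,fx=4.5,fy=4.2,interpolation=2))
```

```text
(no output)
```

View pics/s17c.png

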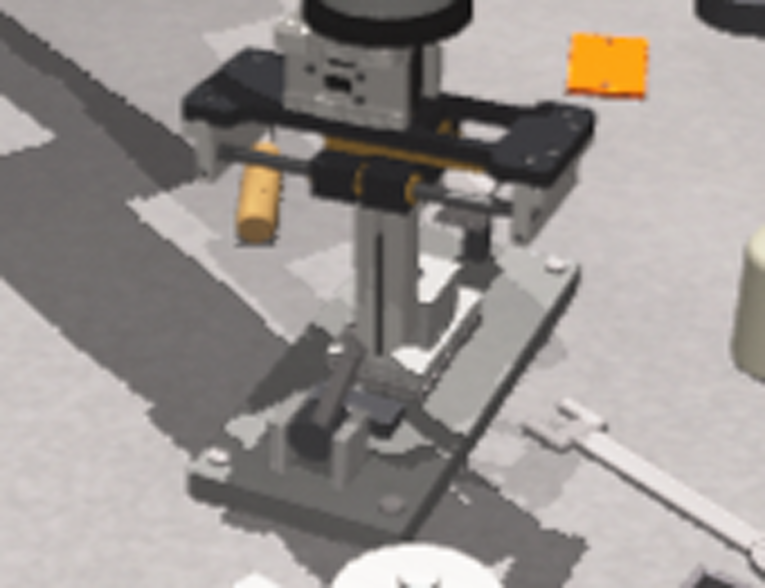

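View pics/w17.png

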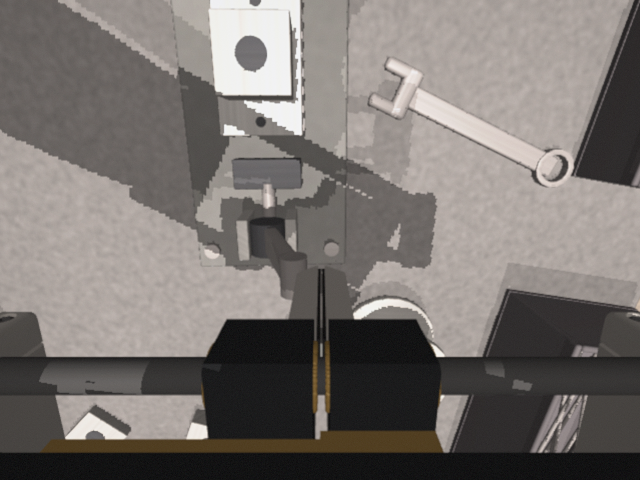

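Request:
send_rows([
  [0, [0, 0, 0.012], 0],
  [0, [0.01, 0, 0.002], 0],
  [0, [0.01, 0, 0], 0],
  [0, [0, 0, 0], 0],
])

```text
time: 65.95
tool_pos: [0.6426, -0.1271, 0.0948]
tool_rot: [[0.04, -0.169, 0.985], [-0.023, 0.985, 0.17], [-0.999, -0.029, 0.036]]
force: [0.6, 0.8, 0.5]
grip_width: 0.005
```

Request:
send_rows([
  [0, [0.001, 0, -0.01], 0],
  [0, [0.001, 0, -0.01], 0],
  [0, [0.001, 0, -0.01], 0],
  [0, [0.001, 0, -0.01], 0],
])

```text
time: 66.45
tool_pos: [0.6032, -0.1348, 0.0903]
tool_rot: [[0.046, -0.169, 0.985], [-0.024, 0.985, 0.17], [-0.999, -0.031, 0.041]]
force: [2.9, 0.4, 1.2]
grip_width: 0.002
```

Run:
```python
from h import *
s=st(); print(stand(s['tool_pos']))
```

```text
t 66.45 p [ 0.6032 -0.1348  0.0903] F [2.9073 0.4497 1.1574] g 0.0002128459320698699
[[ 0.0455 -0.1688  0.9846]
 [-0.0237  0.9852  0.17  ]
 [-0.9987 -0.0311  0.0408]]
q [-0.3563  0.3756  1.5789 -0.007   1.1362 -0.5238]
[ 0.0112 -0.122 ]
```

Request:
send_rows([
  [0, [-0.002, 0, -0.008], 0],
  [0, [-0.001, 0, -0.008], 0],
])

```text
time: 66.7
tool_pos: [0.5859, -0.1375, 0.0925]
tool_rot: [[0.046, -0.168, 0.985], [-0.023, 0.985, 0.169], [-0.999, -0.031, 0.041]]
force: [3.2, -0.6, -0.6]
grip_width: 0.004
```

Request:
send_rows([
  [0, [-0.001, 0, -0.005], 0],
])

```text
time: 66.82
tool_pos: [0.5803, -0.1384, 0.0933]
tool_rot: [[0.046, -0.168, 0.985], [-0.023, 0.985, 0.169], [-0.999, -0.031, 0.041]]
force: [1.7, 1.0, 0.4]
grip_width: 0.003
```

Request:
send_rows([
  [0, [0, 0, -0.005], 0],
])

```text
time: 66.95
tool_pos: [0.5752, -0.1393, 0.0933]
tool_rot: [[0.046, -0.168, 0.985], [-0.023, 0.985, 0.169], [-0.999, -0.031, 0.042]]
force: [2.8, 0.7, -1.0]
grip_width: 0.004
```

Run:
```python
from h import *
s=st(); print(stand(s['tool_pos']))
```

```text
t 66.95 p [ 0.5752 -0.1393  0.0933] F [ 2.8457  0.6586 -1.0459] g 0.0004099052981710714
[[ 0.0461 -0.168   0.9847]
 [-0.0233  0.9853  0.1692]
 [-0.9987 -0.0307  0.0415]]
q [-0.3813  0.3212  1.6462 -0.0049  1.1227 -0.5488]
[-0.0172 -0.1217]
```

Still moving with about 3 N; I'll push on gently until it stops.

Request:
send_rows([
  [0, [0, 0, -0.004], 0],
])

```text
time: 67.08
tool_pos: [0.5729, -0.1399, 0.0937]
tool_rot: [[0.051, -0.167, 0.985], [-0.023, 0.985, 0.169], [-0.998, -0.031, 0.046]]
force: [7.5, 1.7, -0.3]
grip_width: 0.004
```

Request:
send_rows([
  [0, [0, 0, -0.004], 0],
])

```text
time: 67.2
tool_pos: [0.5723, -0.1403, 0.0949]
tool_rot: [[0.059, -0.167, 0.984], [-0.023, 0.986, 0.168], [-0.998, -0.032, 0.054]]
force: [11.0, 3.7, -3.4]
grip_width: 0.005
```

Request:
send_rows([
  [0, [0, 0, -0.003], 0],
])

```text
time: 67.32
tool_pos: [0.5724, -0.1404, 0.0954]
tool_rot: [[0.066, -0.166, 0.984], [-0.022, 0.986, 0.168], [-0.998, -0.033, 0.062]]
force: [9.9, 2.2, -4.9]
grip_width: 0.005
```

The lever is on its end stop (11 N, no further travel). Backing off in +x, then up and away.

Request:
send_rows([
  [0, [0, 0, 0.012], 0],
  [0, [0, 0, 0.02], 0],
  [0, [-0.01, 0, 0.015], 0],
  [0, [-0.04, 0, 0], 0],
  [0, [-0.05, 0, 0], 0],
  [0, [-0.05, 0, 0], 0],
  [0, [0, -0.04, 0], 0],
  [0, [0, -0.05, 0], 0],
  [0, [0, 0, 0], 0],
])

```text
time: 68.45
tool_pos: [0.6207, -0.2187, 0.2505]
tool_rot: [[0.041, -0.17, 0.985], [-0.022, 0.985, 0.171], [-0.999, -0.029, 0.037]]
force: [-0.2, 0.5, -0.0]
grip_width: 0.009
```

Run:
```python
from h import *
s=st(); snap('scene','s18');snap('top','t18'); snap('wrist','w18')
t=cv2.imread('pics/s18.png');cv2.imwrite('pics/s18c.png',cv2.resize(t[200:390,150:400],None,fx=3.1,fy=3.1,interpolation=2))
```

```text
t 68.45 p [ 0.6207 -0.2187  0.2505] F [-0.1546  0.4756 -0.0355] g 0.0008045814215953033
[[ 0.0408 -0.1698  0.9846]
 [-0.0219  0.9851  0.1708]
 [-0.9989 -0.0285  0.0365]]
q [-0.4695  0.3204  1.3078 -0.0011  1.4671 -0.6407]
```

View pics/s18c.png

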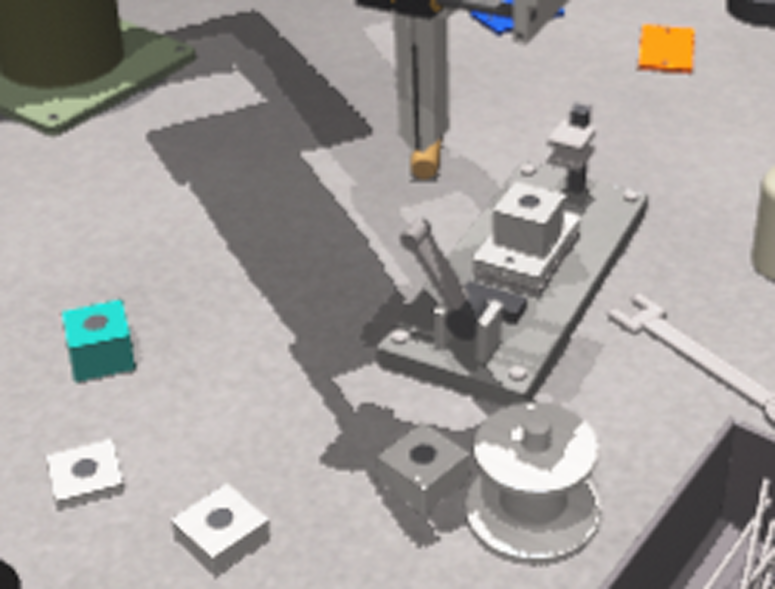

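View pics/w18.png

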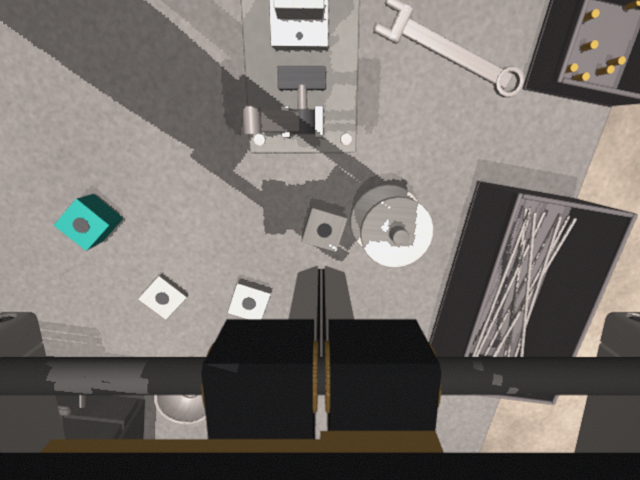

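View pics/t18.png

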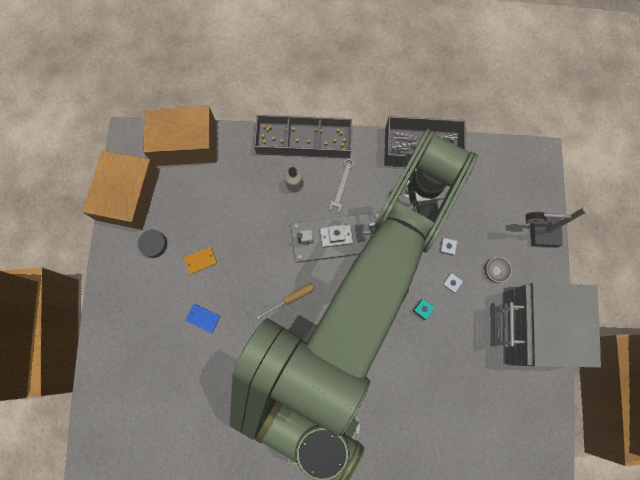

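Run:
```python
from h import *
m=load('w18'); R=np.array([[np.cos(TH),-np.sin(TH)],[np.sin(TH),np.cos(TH)]])
for c in(0,.1,.2,.3):
    a=-.6+c; print(c,proj(m,[[*(R@[.075*np.sin(a),-.117]+SP),.045+.075*np.cos(a)]]), proj(load('s18'),[[*(R@[.075*np.sin(a),-.117]+SP),.045+.075*np.cos(a)]])*1)
```

```text
0 [[249.63325314 120.25055737]] [[282.28785918 275.05975575]]
0.1 [[256.44707035 120.16175887]] [[284.81655166 274.36044429]]
0.2 [[263.9442232  120.09227147]] [[287.51375538 273.93601548]]
0.3 [[272.01872331 120.0438047 ]] [[290.35236828 273.79430743]]
```

The roll's pixel (252,119) puts the lever angle at about 0.03 rad, so it is closed. The arm is clear of everything; handing in.

Run:
```python
from h import *
print(r.close_job())
```

```text
the job is handed in; nothing more can be done
None
```

The job is handed in at about 68 s: lever flipped open, both loose plates and block_d laid on the pile by feel, and the lever flipped closed again. No verdict was reported.

- **Plates:** I found only two silver ones and left the blue and orange look-alikes alone. They touched at +8 N and +7 N, with the undersides at about 28 mm and 34 mm, and I let go only then. The last picture has the top plate within about 0.2 mm and 0.01 rad of the stand.
- **Block:** The pile top came out at about 40.7 mm, so I used the 34 mm block_d. It touched at about +4 N, giving a finished top of about 74.7 mm by contact height (window 69.5–81.5 mm). It is within about 0.7 mm of centre and 0.01 rad of square. I did not measure the top separately against the lips.
- **Lever:** I pushed it to its end stop both ways. On the way back the fingers first rode up on the roll, so I backed off, went lower and pushed again. The last pictures put it at about 0.03–0.05 rad, so closed.
- **Rest of the bench:** Block_c was knocked aside next to the hub while the robot was working elsewhere; I left it there. In the last pictures everything else visible looks where it started.
- **Tilt:** The tool picked up a slight tilt on fast moves. I brought it back to near its angle at the grasp before setting plate 2 and the block down.

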